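# Test a spark plug on the bench tester

## Task

Get the spark plug under test in the bench tester: first turn the selector knob anticlockwise until it comes up against its end stop, which is off; then lay the plug in the cradle on top of the tester, its terminal between the two brass blades, without letting it fall; then turn the selector three clicks clockwise from the stop, not going past the third. Touch the plug only while the selector is off, and leave the other things on the bench where they are.

Things in the scene. Friction and masses are not known exactly. Their poses are not given: they have to be found in the camera images.
- tester: the plug tester, fixed: blue-grey steel box 190 mm deep (x), 170 mm wide (y), 117 mm high; origin under its centre, x to its back, y to its left as seen from its front. Its front is a sloped brushed-metal panel that faces the robot, rising from 40 mm height at the front edge to the flat top, whose front edge lies 15 mm behind the origin. The cradle stands on the flat top, parallel to y
- selector (a joint): the tester's selector knob, rad: 0 at its anticlockwise end stop (off), growing clockwise as seen facing the panel; hard stop at 2.094. It clicks every 24 degrees: a spring roller rests it at 0, 0.419, 0.838, 1.257, 1.676 and 2.094 and, let go between two rests, snaps to the nearer one. Leaving a rest takes 0.1 N m. On the panel a red ring marks off, growing dots the clicks
- selector_grip (a point): point on the selector's turning axis: black bar 40 mm long, 12 wide, 27 tall on a round skirt 47 mm across; this point is 21 mm above the skirt, 6 mm below the bar's top. x runs along the bar to the end with the white pointer line, z out of the panel along the turning axis, 35 degrees off vertical toward the box's front. At off the pointer is 60 degrees anticlockwise of straight up the panel
- plug_hex (a point): centre of the spark plug's hexagon, on the plug's axis, 10 mm above the 3 mm thick cloth it lies on. Hexagon: 13 mm along the plug, 20 mm across, 19 high. y runs along the plug to its threaded end (14 mm thick, 6.5 to 22.5 mm from here); the other way the white insulator (14 mm at most) runs to 29.5 mm and the terminal (6 mm thick) to 38.5 mm. Whole plug 67 mm long, 50 g; z is up as it lies
- cradle_seat (a point): where plug_hex lies when the plug is home, 141 mm above the bench; y along the cradle to the plug's threaded end, x to the box's back, z up. Two steel saddles, 15 mm wide across the plug, 8 mm along it, open 90 degree notches, centred at y -17.5 and +14.5 mm; lips 4.5 mm below the plug's axis. The hexagon hangs free between them, 16 mm clear below the axis. Up to 4 mm off along y is at home
- contact_fork (a point): middle of the brass fork on the cradle's axis, 36.5 mm toward -y of cradle_seat: two upright brass blades 9 mm apart, 7 mm long along the plug, flared at the top, tips 9 mm above the axis. The terminal lies between them, its tip about 2 mm beyond this point
- plug_terminal (a point): tip of the plug's terminal, on its axis (the end away from the thread)
- marker_pen: bystander: black marker pen, 125 mm long, 16 mm thick, origin under its middle
- grease_pot: bystander: red pot with a cream lid, 49 mm across, 41 mm high, origin under its centre
- hex_key: bystander: black hex key, 32 x 89 x 8 mm, origin under its centre
- steel_drift: bystander: round steel drift, 130 mm long, 14 mm thick, origin under its middle

How it is judged:
By the outcome, as a careful person would: the job done as asked, in the order asked, and still so for the second after the job is handed in, with the robot touching nothing.
It also fails if it takes over 64 s, if anything falls off the work surface, if the arm or the gripper's body presses on something with over 40 N, if the wrist force passes 120 N, or if a joint passes its speed limit or range.

## Robot

A 6-joint arm with a two-finger parallel gripper is mounted at the origin on a cart in front of the work surface, level with it; the furniture and walls round the work are solid. World frame = base frame: x ahead of the robot, y to its left, z up, the work surface at z = 0. Lengths are in mm, angles in rad, forces in N, time in s.
With the tool pointing down it reaches from about 350 to 975 mm from the base axis. Payload 4.9 kg.
Tool frame: the origin (TCP) lies on the centre line of the jaws, within the pads' length; the fingertips stand 8 mm ahead of it and the grasp point (between the pads) lies 11 mm behind it (robot.finger_overhang is the y of the fingertips in the tool frame, in mm); y points along the fingers, x is the direction in which the jaws open and shut, and the axes are right-handed (so a half turn about y gives the same grasp; the last joint's range is limited). The gripper opens to 85 mm and grips with 20 to 120 N. Pads are 22 mm wide; open, the fingers measure 114 mm over their backs; the gripper's body (76 mm by 85 mm) begins 54 mm behind the grasp point. The pads swing forward as they close: fully open they stand 13 mm farther back than shut.
Start: joints at [-1.368, 0.053, 1.613, -0, 1.476, -0.119], TCP at [197.666, -592.899, 239.304] pointing down, gripper open.
Joint ranges: [-3.01, 3.01], [-1.01, 2.22], [0.06, 2.58], [-1.02, 4.17], [0.09, 2.62], [-3.14, 3.14]. Speed limits (rad/s): [2.57, 2.57, 3.14, 3.14, 3.14, 3.14].

## Interface

Orientations are given as a 3x3 rotation matrix whose columns are the frame's x, y, z axes.
In Python, from cell import status, viewer, order, robot gives the robot as it stands.
- The arm moves only by the tool drive_tool, never from a script. Its argument "plan" is a list of rows, each a list of 7 numbers: the turn, a rotation vector about the tool's x, y, z in degrees, then the shift along the tool's x, y, z in m, then the finger opening in m, from 0 to 0.0854. In form: [[ax, ay, az, dx, dy, dz, fingers], ...]. A call has 1 to 20 rows; each row is the pose to reach, as a shift and turn from the pose commanded when the call began, along the tool's axes at that moment; what a row does not reach only later rows make up. A row lasts 1/12 s, in which the tool goes at most 41.7 mm and 7.16 degrees, less where a joint would pass 70% of its speed; a pose out of reach is approached as far as the arm can. A call with a gripper value outside its range is refused whole. The fingers move at their own pace and stop on an object; "force" is the grip in N (left out, the last holds). Time passes only in rows, so rows that repeat a pose let the fingers close. It gives the time, the measured TCP pose, the force and the opening at its end, in the units of the state.
- status.state(): the state, without advancing time (a new reading comes with each control period).
- viewer.read_camera(name): name is "side" or "top"; returns a dict with "color" (420x560x3 uint8, blue, green, red), "z_map" (420x560 float32, mm along the optical axis (not along the pixel's ray), 0 where there is no reading), "fx", "fy", "cx", "cy" (pixels), "pose" (4x4, takes a point from camera to world coordinates). Camera axes: x right, y down, z forward; pixel columns grow to the right and rows downward; lengths in mm; the calibration is good to about 2 mm. A picture is of the moment at which its call begins.
- order.sign_off(): hands the job in, once; it reports no verdict.
The state is a dict: "time_s": time; "joint_pos": joint angles; "joint_vel": joint speeds; "tau": joint torques, N m; "tcp_pos": TCP position; "eef_rot": TCP orientation; "contact_force": force on the tool from outside, world axes, zero at the start; "wrist_torque": the same for the moment, N m; "grip_width": finger opening in mm.
Only numpy, scipy, OpenCV 4.12 (cv2) and the standard library are available. Lean on these libraries where they do the work, as an engineer would, in place of code of your own. Each camera call takes 0.05 s, during which the arm holds its last target.

## Working session

There is one attempt and no reset: what is moved stays moved. The work goes in short steps, Python scripts to look and compute and a tool call to move; the robot and the scene stay as the last step left them, time stands still between calls to the robot, and variables do not carry over. Pictures are saved under pics/ and viewed, and the job is handed in when it is done.

Besides the shell and the picture viewer there is one more tool, called after ">>>" as name(argument=value, ...), one argument or row to a line, values as JSON. drive_tool: Moves the arm, as the interface text tells. Its arguments: {"type":"object","properties":{"plan":{"type":"array"},"force":{"type":"number"}},"required":["plan"]}

```bash
ls; mkdir -p pics
python3 - <<'E'
from cell import status, viewer, order, robot
import cv2,pickle
print(status.state()); print([a for a in dir(robot) if a[0]!='_'])
for n in("side","top"):
    d=viewer.read_camera(n); pickle.dump(d,open(f'pics/{n}0.pkl','wb')); cv2.imwrite(f'pics/{n}0.png',d['color'])
    print(n,d['fx'],d['fy'],d['cx'],d['cy'],d['pose'].round(3).tolist())
E
```

```text
pics
{'time_s': 0.0, 'joint_pos': array([-1.36798132e+00,  5.33859662e-02,  1.61428436e+00, -1.40291129e-05,
        1.47598086e+00, -1.18984840e-01]), 'joint_vel': array([ 0.00021644, -0.00114371,  0.00053464, -0.00010895, -0.00094572,
       -0.00063453]), 'tau': array([ 2.94909814e-04, -3.93674433e+01, -3.70181072e+01, -9.60674288e-05,
        7.08083229e-03, -6.81679737e-06]), 'tcp_pos': array([ 197.55604815, -592.32556545,  238.0507047 ]), 'eef_rot': array([[ 3.16275367e-01, -4.28325023e-04,  9.48667333e-01],
       [-9.48665224e-01,  2.01352775e-03,  3.16275573e-01],
       [-2.04563674e-03, -9.99997881e-01,  2.30492173e-04]]), 'contact_force': array([-0.34506475,  1.018934  ,  0.42036844]), 'wrist_torque': array([ 0.00435903, -0.04403678, -0.01647843]), 'grip_width': 85.64940291269188}
['Unreachable', 'finger_overhang']
side 513.9403479535322 513.9403479535322 278.1219566378704 205.96393127401373 [[-0.849, 0.448, -0.281, 835.647], [0.529, 0.735, -0.425, 230.866], [0.016, -0.509, -0.86, 1086.719], [0.0, 0.0, 0.0, 1.0]]
top 393.1325869419408 393.1325869419408 277.06934773539746 204.10432261941992 [[-0.028, -0.98, 0.196, 347.176], [-0.999, 0.032, 0.018, -261.719], [-0.024, -0.196, -0.98, 997.316], [0.0, 0.0, 0.0, 1.0]]
```

View pics/side0.png

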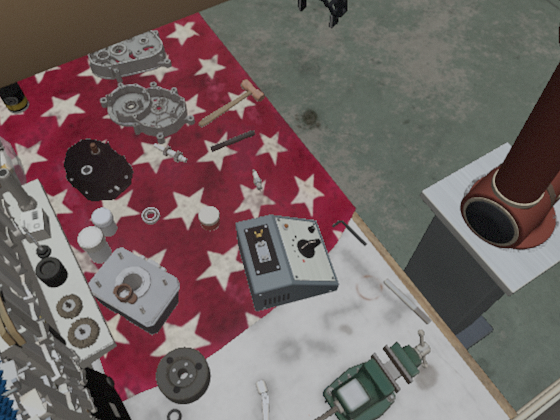

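View pics/top0.png

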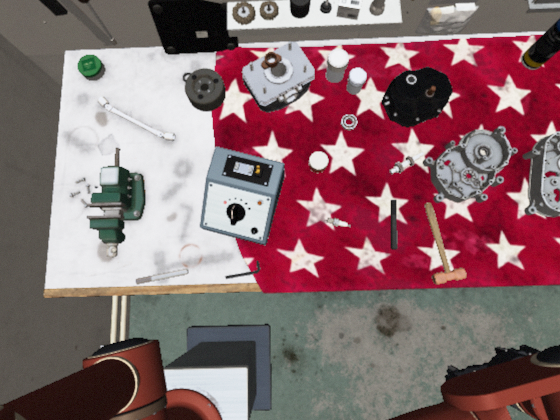

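```bash
cat > h.py <<'E'
import numpy as np,cv2,pickle
def w(d,u,v,z=None,plane=None):
    r=np.array([(u-d['cx'])/d['fx'],(v-d['cy'])/d['fy'],1.0]);P=d['pose']
    if plane is not None:
        R=P[:3,:3]@r; return P[:3,3]+R*(plane-P[2,3])/R[2]
    if z is None: z=d['z_map'][int(round(v)),int(round(u))]
    return P[:3,:3]@(r*z)+P[:3,3]
def proj(d,p):
    P=d['pose'];c=P[:3,:3].T@(np.asarray(p,float)-P[:3,3]);return d['fx']*c[0]/c[2]+d['cx'],d['fy']*c[1]/c[2]+d['cy']
def crop(d,x0,y0,x1,y1,s,name):
    cv2.imwrite(name,cv2.resize(d['color'][y0:y1,x0:x1],None,fx=s,fy=s,interpolation=cv2.INTER_CUBIC))
def ld(n): return pickle.load(open(f'pics/{n}.pkl','rb'))
E
python3 - <<'E'
from h import *
t=ld('top0');s=ld('side0')
crop(t,195,140,295,250,5,'pics/t1.png')
crop(t,300,140,440,240,5,'pics/t2.png')
crop(s,230,205,345,315,5,'pics/s1.png')
crop(s,150,130,290,230,5,'pics/s2.png')
E
```

```text
(no output)
```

View pics/t1.png

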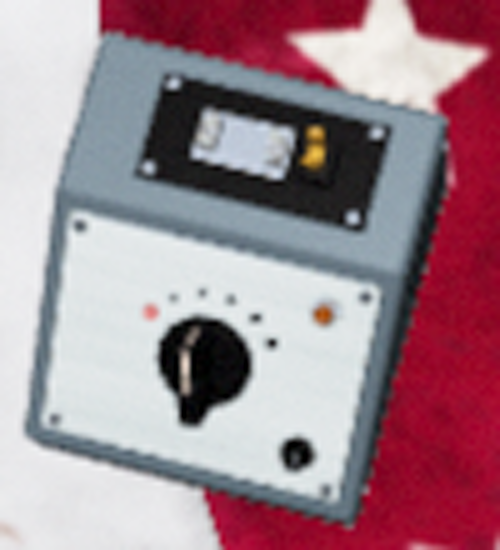

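View pics/t2.png

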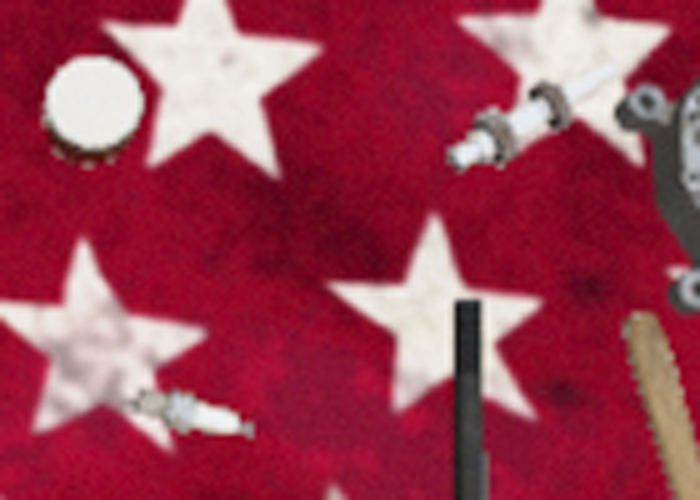

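View pics/s1.png

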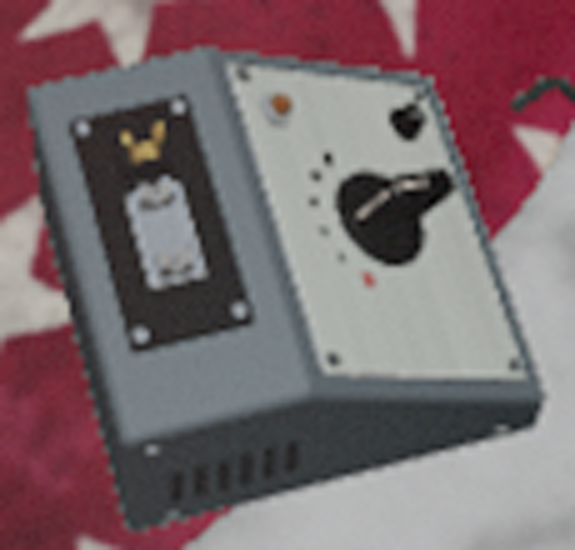

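View pics/s2.png

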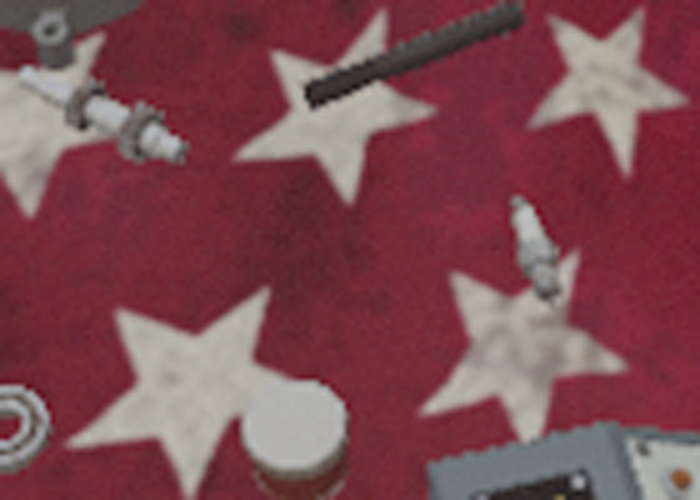

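```bash
cat > fit.py <<'E'
from h import *
from scipy.optimize import least_squares
t=ld('top0');s=ld('side0')
B=lambda x,y,z:(x,y,z)
pt={(95,85,117):(107,37),(95,-85,117):(445,117),(15,85,117):(62,190),(15,-85,117):(406,275),(-95,85,40):(30,432),(-95,-85,40):(352,520)}
ps={(95,-85,117):(30,90),(95,85,117):(122,443),(15,-85,117):(218,50),(15,85,117):(312,385),(-95,-85,40):(434,77),(-95,85,40):(540,392)}
def T(p,q):
    c,sn=np.cos(p[2]),np.sin(p[2]); return np.array([p[0]+c*q[0]-sn*q[1],p[1]+sn*q[0]+c*q[1],q[2]])
def res(p,which=3):
    r=[]
    if which&1:
        for q,(u,v) in pt.items(): a=proj(t,T(p,q)); r+=[a[0]-u/5-195,a[1]-v/5-140]
    if which&2:
        for q,(u,v) in ps.items(): a=proj(s,T(p,q)); r+=[a[0]-u/5-230,a[1]-v/5-205]
    return r
if __name__=='__main__':
    for k in(1,2,3):
        o=least_squares(res,[420,-170,0],args=(k,),loss='soft_l1'); print(k,o.x,np.round(res(o.x,k),1))
    p=o.x
    # depth checks
    for q in [(55,0,117),(60,70,117),(60,-70,117),(-40,50,40+55*.7),(-60,-50,40+35*.7)]:
        for n,d in(('t',t),('s',s)):
            u,v=proj(d,T(p,q)); print(n,T(p,q).round(1),w(d,u,v).round(1))
    for n,d,(x0,y0) in(('top',t,(195,140)),('side',s,(230,205))):
        for nm,q in dict(seat=(0,0,0)).items(): pass
    # plug
    for (u,v) in [(137,400),(183,412),(250,430)]:
        print('plug top',w(t,u/5+300,v/5+140,plane=13).round(1), w(t,u/5+300,v/5+140).round(1))
    for (u,v) in [(548,298),(535,252),(517,200)]:
        print('plug side',w(s,u/5+150,v/5+130,plane=13).round(1), w(s,u/5+150,v/5+130).round(1))
E
python3 fit.py
```

```text
1 [ 5.53489446e+02 -1.59927366e+02 -2.86051341e-01] [-0.4 -1.7  1.6 -0.5 -1.2 -0.5  0.6  0.3 -1.4  1.   0.7  0.9]
2 [ 550.8326021  -154.12933596    5.98897496] [-0.5 -1.6 -0.1  0.2 -2.1 -1.7  0.5  2.2  0.1 -1.   2.1  2.2]
3 [ 5.51963214e+02 -1.57364987e+02 -2.81658832e-01] [-1.7 -0.9  0.4 -0.  -2.4  0.3 -0.4  0.9 -2.3  1.9 -0.2  1.5 -2.  -1.9
 -0.8 -0.4 -3.8 -2.4 -0.3  1.2 -1.7 -2.1  1.1  0.6]
t [ 604.8 -172.7  117. ] [ 602.5 -173.4  124.7]
s [ 604.8 -172.7  117. ] [ 606.8 -169.2  125.2]
t [ 629.1 -106.8  117. ] [ 628.5 -107.1  118.9]
s [ 629.1 -106.8  117. ] [ 629.4 -106.3  118.5]
t [ 590.1 -241.3  117. ] [ 590.3 -241.3  116.6]
s [ 590.1 -241.3  117. ] [ 590.3 -241.   117.7]
t [527.4 -98.2  78.5] [527.7 -98.   77. ]
s [527.4 -98.2  78.5] [528.4 -97.2  81.5]
t [ 480.4 -188.7   64.5] [ 480.3 -188.8   65.6]
s [ 480.4 -188.7   64.5] [ 481.3 -187.7   66.9]
plug top [ 499.1 -369.7   13. ] [ 499.  -369.6   14. ]
plug top [ 492.3 -392.5   13. ] [ 491.  -391.4   21.3]
plug top [ 482.1 -425.6   13. ] [ 482.2 -425.6   12.4]
plug side [ 498.7 -363.1   13. ] [ 497.7 -364.8    9.9]
plug side [ 490.3 -389.9   13. ] [ 492.3 -386.2   19.4]
plug side [ 481.9 -421.7   13. ] [ 481.5 -422.5   11.6]
```

```bash
sed -i 's#u/5-195#(u/5-.4)-195#;s#v/5-140\]#(v/5-.4)-140]#;s#u/5-230#(u/5-.4)-230#;s#v/5-205\]#(v/5-.4)-205]#;s#u/5+300,v/5+140#u/5-.4+300,v/5-.4+140#g;s#u/5+150,v/5+130#u/5-.4+150,v/5-.4+130#g' fit.py; python3 fit.py
python3 - <<'E'
from h import *
t=ld('top0');s=ld('side0')
crop(t,220,152,275,190,14,'pics/t3.png')
crop(t,220,190,256,230,15,'pics/t4.png')
crop(s,245,225,285,270,13,'pics/s3.png')
crop(s,285,230,330,270,14,'pics/s4.png')
E
```

```text
1 [ 5.54486495e+02 -1.58990466e+02 -2.86123516e-01] [-0.4 -1.6  1.6 -0.5 -1.2 -0.5  0.6  0.3 -1.4  1.   0.7  0.9]
2 [ 551.07549486 -155.35765363    5.98952972] [-0.5 -1.6 -0.1  0.2 -2.1 -1.7  0.5  2.2  0.1 -0.9  2.1  2.2]
3 [ 5.52627278e+02 -1.57324801e+02 -2.83500226e-01] [-1.3 -0.8  0.8  0.2 -2.   0.3 -0.1  1.  -2.   1.9  0.1  1.6 -1.8 -1.5
 -0.8  0.1 -3.6 -1.9 -0.2  1.8 -1.4 -1.5  1.2  1.3]
t [ 605.4 -172.7  117. ] [ 603.1 -173.5  124.8]
s [ 605.4 -172.7  117. ] [ 607.4 -169.3  125.1]
t [ 629.8 -106.9  117. ] [ 629.9 -106.9  116.7]
s [ 629.8 -106.9  117. ] [ 630.5 -105.8  120.1]
t [ 590.7 -241.3  117. ] [ 590.7 -241.3  116.7]
s [ 590.7 -241.3  117. ] [ 590.8 -241.   117.5]
t [528.2 -98.1  78.5] [528.  -98.3  79.4]
s [528.2 -98.1  78.5] [529.1 -97.2  81.3]
t [ 481.  -188.5   64.5] [ 481.2 -188.5   63.5]
s [ 481.  -188.5   64.5] [ 481.8 -187.7   66.6]
plug top [ 500.2 -368.8   13. ] [ 500.  -368.6   14.3]
plug top [ 493.3 -391.6   13. ] [ 492.  -390.4   22.1]
plug top [ 483.1 -424.6   13. ] [ 483.2 -424.7   12.7]
plug side [ 498.9 -364.6   13. ] [ 498.1 -366.    10.5]
plug side [ 490.5 -391.4   13. ] [ 492.7 -387.4   19.9]
plug side [ 482.2 -423.3   13. ] [ 481.9 -423.8   12.1]
```

View pics/t3.png

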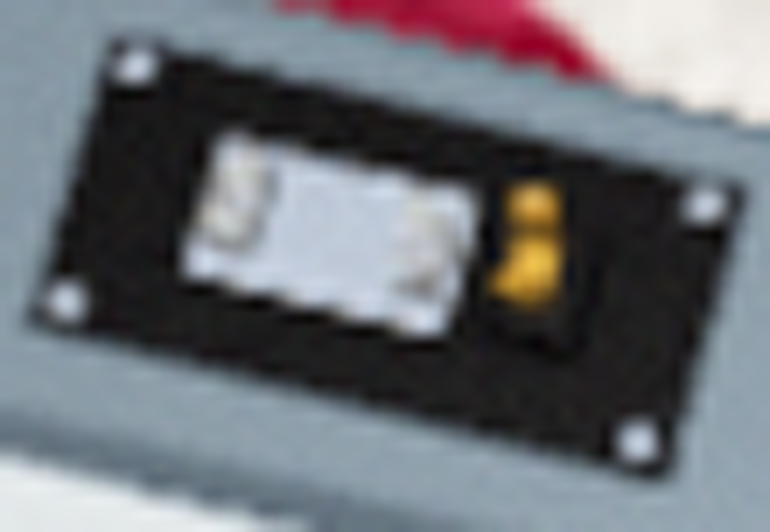

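View pics/t4.png

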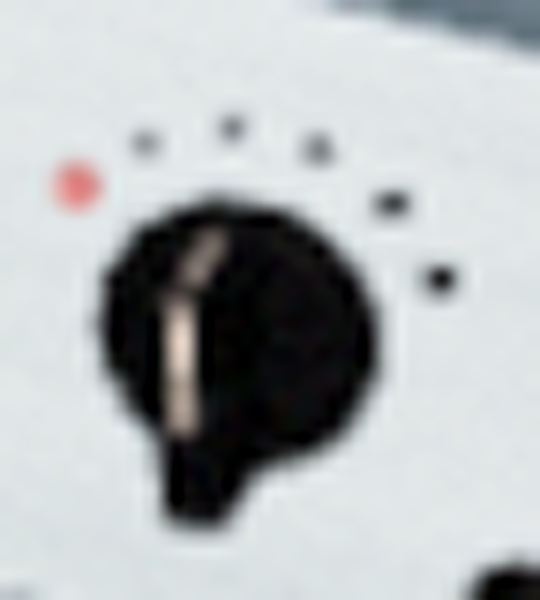

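View pics/s3.png

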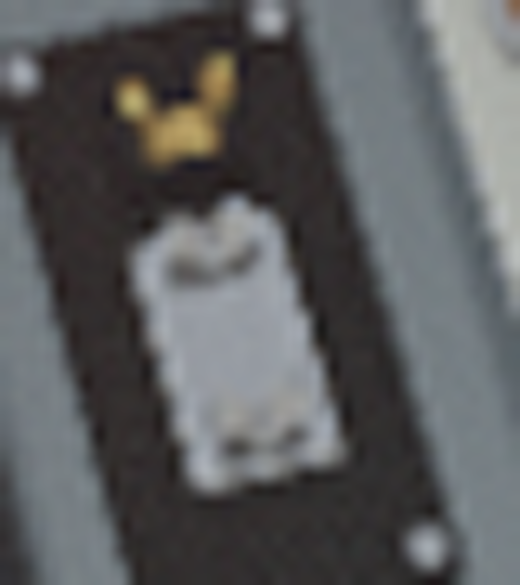

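View pics/s4.png

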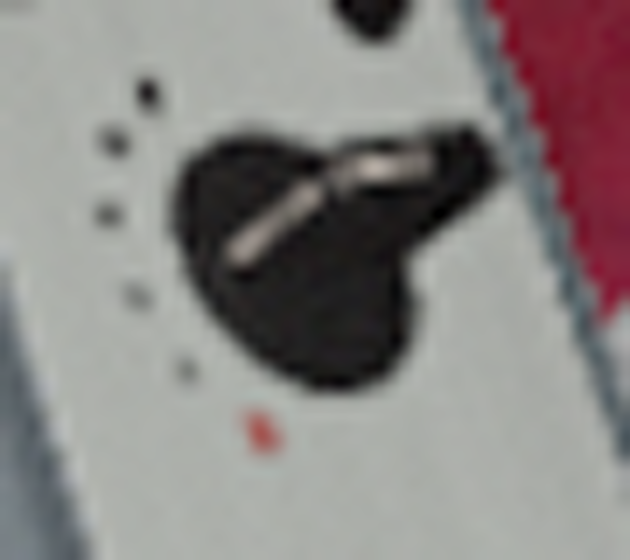

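```bash
cat > fit2.py <<'E'
from h import *
from fit import T,pt,ps
from scipy.optimize import least_squares
t=ld('top0');s=ld('side0')
c35,s35=np.cos(np.arctan2(77,110)),np.sin(np.arctan2(77,110))
f=lambda u,v,k,x0,y0:((u+.5)/k-.5+x0,(v+.5)/k-.5+y0)
dt=[f(*q,15,220,190) for q in [(78,187),(146,143),(233,128),(318,150),(392,205),(440,279)]]
ds=[f(*q,14,285,230) for q in [(263,433),(187,372),(137,297),(109,215),(114,143),(148,94)]]
# panel point in tester frame: d = distance up panel from front edge
def panel(d,y,h=0): return np.array([-95+d*c35-h*s35,y,40+d*s35+h*c35])
def off(p,cam): return 0
def model(P,which):
    p=P[:3];d0,y0,r=P[3:6];R=[]
    for cam,dd,on in((t,dt,which&1),(s,ds,which&2)):
        if not on: continue
        for i,(u,v) in enumerate(dd):
            a=np.radians(-60+24*i); q=panel(d0+r*np.cos(a),y0-r*np.sin(a)); m=proj(cam,T(p,q)); R+=[m[0]-u,m[1]-v]
    for cam,pp,(x0,y0),on in((t,pt,(195,140),which&1),(s,ps,(230,205),which&2)):
        if on:
            for q,uv in pp.items():
                u,v=f(*uv,5,x0,y0); m=proj(cam,T(p,q)); R+=[.3*(m[0]-u),.3*(m[1]-v)]
    return np.array(R)
def axis(P,h): return T(P[:3],panel(P[3],P[4],h))
if __name__=='__main__':
    for k in(1,2,3):
        o=least_squares(model,[552,-158,-.285,60,0,35],args=(k,));print(k,o.x.round(3),np.round(o.fun[:24],1));print('axis@panel',axis(o.x,0).round(1))
    # pointer line and bar
    a=np.array(o.x);np.save('P.npy',a)
    L=[]
    for cam,uv,k,x0,y0 in((t,(178,435),15,220,190),(t,(178,297),15,220,190),(t,(220,235),15,220,190),(t,(195,525),15,220,190),(s,(430,160),14,285,230),(s,(332,183),14,285,230),(s,(235,258),14,285,230)):
        u,v=f(*uv,k,x0,y0); print('pt',w(cam,u,v).round(1)); 
        # intersect with planes parallel to panel at h
        for h in (5,27,33):
            n=T([0,0,a[2]],np.array([-s35,0,c35])); p0=axis(a,h); r=cam['pose'][:3,:3]@np.array([(u-cam['cx'])/cam['fx'],(v-cam['cy'])/cam['fy'],1]);C=cam['pose'][:3,3]
            X=C+r*(n@(p0-C))/(n@r)-p0; up=T([0,0,a[2]],np.array([c35,0,s35])); ri=-T([0,0,a[2]],np.array([0,1,0]))
            print('  h',h,'right %.1f up %.1f'%(X@ri,X@up))
    # cradle
    for nm,cam,uv,k,x0,y0,z in(('plate',t,(333,232),14,220,152,125),('plate',s,(238,349),13,245,225,125),('fork',t,(532,232),14,220,152,148),('fork',s,(178,82),13,245,225,150),('forkbase',s,(187,140),13,245,225,137),('saddleR',t,(425,255),14,220,152,135),('saddleL',t,(235,205),14,220,152,135),('saddleR',s,(210,240),13,245,225,135),('saddleL',s,(263,425),13,245,225,135)):
        u,v=f(*uv,k,x0,y0); X=w(cam,u,v,plane=z); c,sn=np.cos(a[2]),np.sin(a[2]); d=X-np.array([a[0],a[1],0]); print(nm,X.round(1),'tester',round(c*d[0]+sn*d[1],1),round(-sn*d[0]+c*d[1],1))
E
python3 fit2.py
```

```text
1 [ 5.54361e+02 -1.59035e+02 -2.84000e-01  6.70360e+01  1.90300e+00
  3.42500e+01] [ 0.   0.   0.  -0.1 -0.1  0.1  0.   0.1  0.  -0.1  0.   0.  -0.2 -0.5
  0.5 -0.2 -0.4 -0.1  0.2  0.1 -0.4  0.4  0.2  0.3]
axis@panel [ 516.4 -146.    78.4]
2 [ 5.50855e+02 -1.55764e+02 -2.89000e-01  6.77770e+01 -1.19000e-01
  3.45010e+01] [-0.2  0.   0.2  0.1 -0.1 -0.1  0.  -0.1  0.  -0.   0.1  0.  -0.2 -0.5
  0.   0.  -0.7 -0.5  0.2  0.6 -0.  -0.4  0.7  0.5]
axis@panel [ 513.  -144.6   78.9]
3 [ 5.51258e+02 -1.57001e+02 -2.86000e-01  6.90360e+01  9.85000e-01
  3.43470e+01] [-0.4  0.6 -0.4  0.5 -0.5  0.7 -0.3  0.7 -0.3  0.6 -0.3  0.7 -0.9 -0.
 -0.6  0.1 -0.8 -0.  -0.7 -0.  -0.7  0.1 -0.7  0.1]
axis@panel [ 514.7 -145.2   79.6]
pt [ 495.2 -139.3  105.5]
  h 5 right -5.7 up -16.7
  h 27 right -1.3 up -4.9
  h 33 right -0.1 up -1.7
pt [ 514.8 -140.9  115.9]
  h 5 right -9.4 up 7.1
  h 27 right -4.9 up 18.2
  h 33 right -3.7 up 21.2
pt [ 528.6 -144.5   94.1]
  h 5 right -4.5 up 19.4
  h 27 right -0.1 up 30.2
  h 33 right 1.1 up 33.2
pt [ 482.3 -140.8   97.8]
  h 5 right -0.6 up -31.7
  h 27 right 3.7 up -19.5
  h 33 right 4.9 up -16.2
pt [ 492.5 -139.1  104.3]
  h 5 right 19.4 up -36.1
  h 27 right 4.7 up -11.8
  h 33 right 0.7 up -5.1
pt [ 511.2 -139.4  115.4]
  h 5 right 13.4 up -12.7
  h 27 right -1.1 up 10.9
  h 33 right -5.1 up 17.3
pt [ 525.1 -143.1   98.2]
  h 5 right -1.9 up 13.4
  h 27 right -15.9 up 36.2
  h 33 right -19.8 up 42.4
plate [ 609.1 -170.2  125. ] tester 59.2 3.6
plate [ 605.7 -167.9  125. ] tester 55.3 4.9
fork [ 601.  -204.6  148. ] tester 61.2 -31.6
fork [ 595.7 -202.5  150. ] tester 55.5 -31.1
forkbase [ 596.5 -198.8  137. ] tester 55.2 -27.3
saddleR [ 601.6 -186.2  135. ] tester 56.6 -13.8
saddleL [ 611.2 -155.3  135. ] tester 57.0 18.6
saddleR [ 602.  -182.5  135. ] tester 55.9 -10.1
saddleL [ 611.5 -150.5  135. ] tester 56.0 23.2
```

```bash
cat > mv.py <<'E'
import numpy as np
from scipy.spatial.transform import Rotation as Ro
from cell import status
c35,s35=np.cos(np.arctan2(77,110)),np.sin(np.arctan2(77,110))
YAW=-.286; AX=np.array([514.7,-145.3,79.0])
Rz=Ro.from_euler('z',YAW).as_matrix()
n=Rz@[-s35,0,c35];up=Rz@[c35,0,s35];ri=Rz@[0,-1,0]
def knobR(a):
    a=np.radians(a);b=np.cos(a)*up+np.sin(a)*ri;return np.column_stack([np.cross(-n,b),-n,b])
def rel(R,p):
    st=status.state();R0=st['eef_rot'];p0=st['tcp_pos']
    rv=Ro.from_matrix(R0.T@R).as_rotvec(degrees=True);d=R0.T@(np.asarray(p)-p0)/1000
    print('rel',rv.round(2),d.round(4));return rv,d
def show():
    st=status.state();print('t%.2f'%st['time_s'],'tcp',st['tcp_pos'].round(1),'q',st['joint_pos'].round(2),'F',st['contact_force'].round(1),'M',st['wrist_torque'].round(2),'w %.1f'%st['grip_width'])
E
python3 - <<'E'
from mv import *
show();rel(knobR(-12),AX+n*119)
E
```

```text
t0.10 tcp [ 197.5 -592.4  238.2] q [-1.37  0.05  1.61 -0.    1.48 -0.12] F [-0.3 -0.7 -0.2] M [ 0.03 -0.04 -0.07] w 85.5
rel [ 32.33  22.08 -14.1 ] [-0.3627  0.0624  0.3862]
```

>>> drive_tool(
  plan=[
    [32.3, 22.1, -14.1, -0.363, 0.062, 0.386, 0.032],
    [32.3, 22.1, -14.1, -0.363, 0.062, 0.386, 0.032],
    [32.3, 22.1, -14.1, -0.363, 0.062, 0.386, 0.032],
    [32.3, 22.1, -14.1, -0.363, 0.062, 0.386, 0.032],
    [32.3, 22.1, -14.1, -0.363, 0.062, 0.386, 0.032],
    [32.3, 22.1, -14.1, -0.363, 0.062, 0.386, 0.032],
    [32.3, 22.1, -14.1, -0.363, 0.062, 0.386, 0.032],
    [32.3, 22.1, -14.1, -0.363, 0.062, 0.386, 0.032],
    [32.3, 22.1, -14.1, -0.363, 0.062, 0.386, 0.032],
    [32.3, 22.1, -14.1, -0.363, 0.062, 0.386, 0.032],
    [32.3, 22.1, -14.1, -0.363, 0.062, 0.386, 0.032],
    [32.3, 22.1, -14.1, -0.363, 0.062, 0.386, 0.032],
    [32.3, 22.1, -14.1, -0.363, 0.062, 0.386, 0.032],
    [32.3, 22.1, -14.1, -0.363, 0.062, 0.386, 0.032],
    [32.3, 22.1, -14.1, -0.363, 0.062, 0.386, 0.032],
    [32.3, 22.1, -14.1, -0.363, 0.062, 0.386, 0.032],
    [32.3, 22.1, -14.1, -0.363, 0.062, 0.386, 0.032],
    [32.3, 22.1, -14.1, -0.363, 0.062, 0.386, 0.032],
    [32.3, 22.1, -14.1, -0.363, 0.062, 0.386, 0.032],
    [32.3, 22.1, -14.1, -0.363, 0.062, 0.386, 0.032],
  ],
  force=30,
)

```text
time_s: 1.77
tcp_pos: [448.7, -127.9, 177.5]
eef_rot: [[-0.116, 0.55, 0.827], [-0.986, -0.165, -0.028], [0.121, -0.819, 0.561]]
contact_force: [0.3, 1.1, -0.0]
grip_width: 32.0
```

```bash
cat > look.py <<'E'
import sys
from h import *
from cell import viewer
def take(i):
    for n in('side','top'):
        d=viewer.read_camera(n);pickle.dump(d,open(f'pics/{n}{i}.pkl','wb'))
if __name__=='__main__': take(sys.argv[1])
E
python3 look.py 1
python3 - <<'E'
from mv import *
from h import *
show()
st=status.state();R=st['eef_rot'];p=st['tcp_pos']
for nm in('top','side'):
    d=ld(nm+'1')
    print(nm,[tuple(np.round(proj(d,p+R@np.array(q)),1)) for q in((16,8,0),(-16,8,0),(0,8,0))])
    u,v=[int(a) for a in proj(d,p)]
    crop(d,u-35,v-30,u+45,v+30,10,f'pics/{nm}1.png');print(u-35,v-30)
E
```

```text
t1.87 tcp [ 448.8 -127.4  177.4] q [-0.51 -0.78  2.42  0.16  0.9   1.08] F [ 0.1 -0.1 -0.1] M [0.11 0.21 0.  ] w 31.9
top [(np.float64(229.5), np.float64(233.9)), (np.float64(215.0), np.float64(232.8)), (np.float64(222.2), np.float64(233.3))]
186 205
side [(np.float64(333.0), np.float64(214.5)), (np.float64(340.3), np.float64(227.8)), (np.float64(336.6), np.float64(221.2))]
304 189
```

View pics/top1.png

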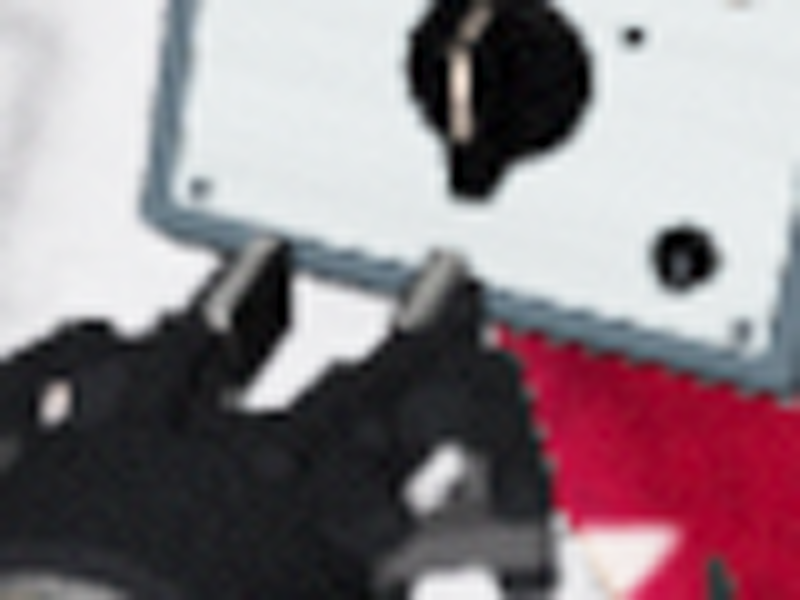

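View pics/side1.png

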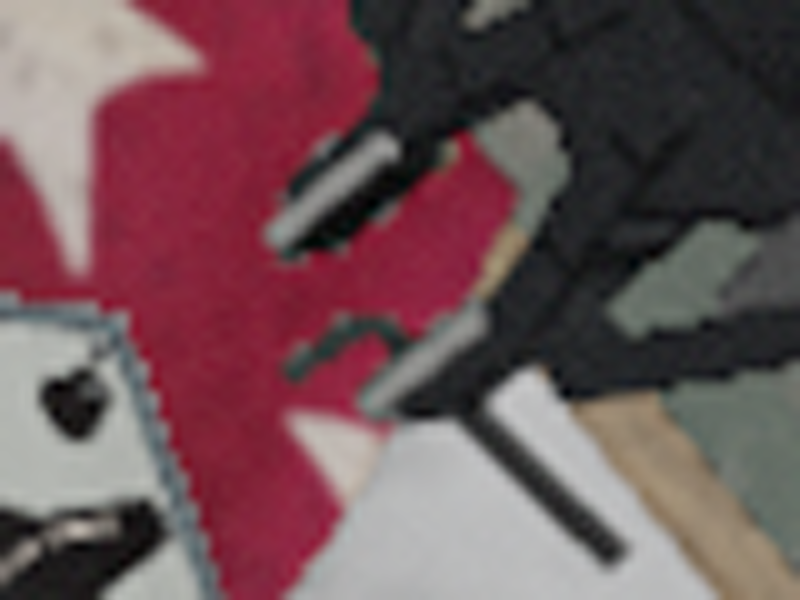

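Run:
```python
from mv import *
from h import *
st=status.state();R=st['eef_rot'];p=st['tcp_pos']
for nm,o in(('top',(186,205)),('side',(304,189))):
    d=ld(nm+'1')
    for q in((16,8,11),(16,8,-11),(16,-14,11),(16,-14,-11),(-16,8,11),(-16,8,-11),(-16,-14,11),(-16,-14,-11)):
        a=np.array(proj(d,p+R@np.array(q)))-o; print(nm,q,(a*10+4.5).round(0))
    for uv in ((240,280),(440,285),(320,200),(420,370)):
        print(uv,w(d,uv[0]/10+o[0],uv[1]/10+o[1]).round(1), (R.T@(w(d,uv[0]/10+o[0],uv[1]/10+o[1])-p)).round(1))
```

```text
top (16, 8, 11) [437. 246.]
top (16, 8, -11) [443. 339.]
top (16, -14, 11) [407. 294.]
top (16, -14, -11) [413. 388.]
top (-16, 8, 11) [291. 236.]
top (-16, 8, -11) [298. 329.]
top (-16, -14, 11) [258. 283.]
top (-16, -14, -11) [265. 377.]
(240, 280) [ 451.5 -107.3  195.3] [-17.9 -16.4  11.7]
(440, 285) [ 448.9 -149.   198.2] [ 23.9 -13.4  12.3]
(320, 200) [489.  -99.4  53.4] [-47.2 119.  -37.1]
(420, 370) [ 428.8 -148.7  224.6] [ 29.1 -46.1  10.5]
side (16, 8, 11) [261. 264.]
side (16, 8, -11) [328. 256.]
side (16, -14, 11) [330. 206.]
side (16, -14, -11) [397. 198.]
side (-16, 8, 11) [333. 398.]
side (-16, 8, -11) [401. 388.]
side (-16, -14, 11) [404. 341.]
side (-16, -14, -11) [471. 332.]
(240, 280) [ 395.4 -213.8    5.7] [  70.6  125.5 -138.1]
(440, 285) [ 353.5 -188.7    2.6] [  50.2  100.8 -175.3]
(320, 200) [ 447.7 -143.2  193.9] [ 17.7 -11.5   8.8]
(420, 370) [ 451.4 -102.7  189.5] [-23.2 -12.5   8.2]
```

```bash
sed -i 's/AX=np.array.*/AX=np.array([515.9,-146.4,78.5])/' mv.py
python3 - <<'E'
from mv import *
show();rel(knobR(-12),AX+n*60);rel(knobR(-12),AX+n*19)
E
```

```text
t1.87 tcp [ 448.8 -127.4  177.4] q [-0.51 -0.78  2.42  0.16  0.9   1.08] F [ 0.1 -0.1 -0.1] M [0.11 0.21 0.  ] w 31.9
rel [ 0.   -0.06  0.16] [-0.0008  0.061   0.0005]
rel [ 0.   -0.06  0.16] [-0.0009  0.102   0.0005]
```

>>> drive_tool(
  plan=[
    [0, 0, 0.2, -0.001, 0.03, 0.0005, 0.032],
    [0, 0, 0.2, -0.001, 0.06, 0.0005, 0.032],
    [0, 0, 0.2, -0.001, 0.075, 0.0005, 0.032],
    [0, 0, 0.2, -0.001, 0.085, 0.0005, 0.032],
    [0, 0, 0.2, -0.001, 0.092, 0.0005, 0.032],
    [0, 0, 0.2, -0.001, 0.097, 0.0005, 0.032],
    [0, 0, 0.2, -0.001, 0.101, 0.0005, 0.032],
    [0, 0, 0.2, -0.001, 0.101, 0.0005, 0.032],
    [0, 0, 0.2, -0.001, 0.101, 0.0005, 0.032],
    [0, 0, 0.2, -0.001, 0.101, 0.0005, 0.032],
  ],
)

```text
time_s: 2.7
tcp_pos: [505.3, -142.2, 95.4]
eef_rot: [[-0.111, 0.551, 0.827], [-0.987, -0.161, -0.026], [0.119, -0.819, 0.562]]
contact_force: [0.7, -0.3, 0.2]
grip_width: 32.1
```

```bash
python3 look.py 2
python3 - <<'E'
from mv import *
from h import *
show()
for nm,o in(('top',(205,190)),('side',(275,210))):
    d=ld(nm+'2'); crop(d,o[0],o[1],o[0]+60,o[1]+50,11,f'pics/{nm}2.png')
E
```

```text
t2.80 tcp [ 505.3 -142.1   95.5] q [-0.47 -0.42  2.36  0.19  0.61  1.05] F [-0.6  0.1 -0. ] M [0.08 0.29 0.  ] w 32.3
```

View pics/top2.png

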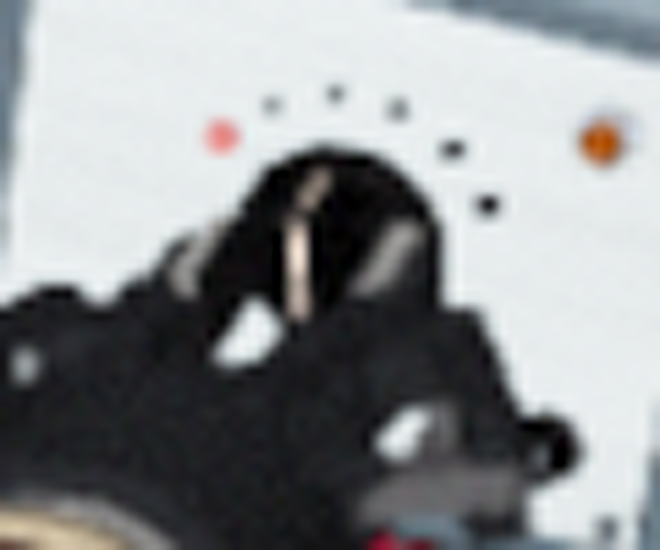

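View pics/side2.png

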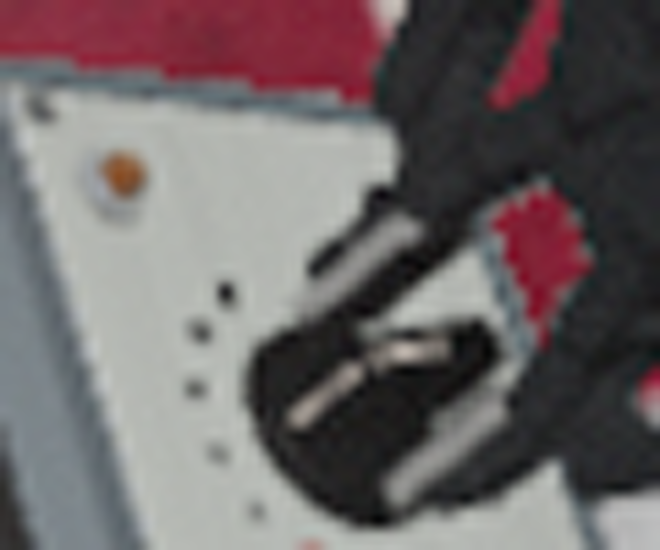

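>>> drive_tool(
  plan=[
    [0, 0, 0, 0, 0, 0, 0.02],
    [0, 0, 0, 0, 0, 0, 0.012],
    [0, 0, 0, 0, 0, 0, 0.006],
    [0, 0, 0, 0, 0, 0, 0.006],
    [0, 0, 0, 0, 0, 0, 0.006],
    [0, 0, 0, 0, 0, 0, 0.006],
  ],
  force=30,
)

```text
time_s: 3.3
tcp_pos: [505.1, -143.0, 95.4]
eef_rot: [[-0.111, 0.551, 0.827], [-0.986, -0.162, -0.025], [0.12, -0.819, 0.561]]
contact_force: [-4.8, -4.9, 4.0]
grip_width: 11.7
```

Run:
```python
from mv import *
show()
```

```text
t3.30 tcp [ 505.1 -143.    95.4] q [-0.47 -0.42  2.36  0.19  0.6   1.05] F [-4.8 -4.9  4. ] M [-0.51  0.7  -0.52] w 11.7
```

>>> drive_tool(
  plan=[
    [0, -6, 0, 0.0008, 0, 0, 0.006],
    [0, -12, 0, 0.0008, 0, 0, 0.006],
    [0, -18, 0, 0.0008, 0, 0, 0.006],
    [0, -24, 0, 0.0008, 0, 0, 0.006],
    [0, -30, 0, 0.0008, 0, 0, 0.006],
    [0, -36, 0, 0.0008, 0, 0, 0.006],
    [0, -42, 0, 0.0008, 0, 0, 0.006],
    [0, -45, 0, 0.0008, 0, 0, 0.006],
    [0, -45, 0, 0.0008, 0, 0, 0.006],
    [0, -45, 0, 0.0008, 0, 0, 0.006],
  ],
)

```text
time_s: 4.13
tcp_pos: [504.9, -142.4, 95.2]
eef_rot: [[0.508, 0.55, 0.663], [-0.716, -0.159, 0.68], [0.48, -0.82, 0.313]]
contact_force: [-5.8, 3.9, 5.8]
grip_width: 11.0
```

```bash
cat >> mv.py <<'E'
def kang():
    st=status.state();R=st['eef_rot'];z=R[:,2];print('knob angle from up %.1f'%np.degrees(np.arctan2(z@ri,z@up)),'torque about y_t %.3f'%(st['wrist_torque']@R[:,1]),'F tool',(R.T@st['contact_force']).round(1),'off axis (ri,up,n)',[round(float((st['tcp_pos']-AX)@v),1) for v in(ri,up,n)])
E
python3 - <<'E'
from mv import *
show();kang()
E
```

```text
t4.13 tcp [ 504.9 -142.4   95.2] q [-0.47 -0.42  2.36  0.19  0.61  0.26] F [-5.8  3.9  5.8] M [0.34 0.59 0.18] w 11.0
knob angle from up -57.1 torque about y_t -0.058 F tool [-2.9 -8.6  0.6] off axis (ri,up,n) [-0.8, -0.0, 20.4]
```

>>> drive_tool(
  plan=[
    [0, -3, 0, 0, 0, 0, 0.006],
    [0, -4, 0, 0, 0, 0, 0.006],
    [0, -5, 0, 0, 0, 0, 0.006],
    [0, -6, 0, 0, 0, 0, 0.006],
    [0, -6, 0, 0, 0, 0, 0.006],
    [0, -6, 0, 0, 0, 0, 0.006],
  ],
)

```text
time_s: 4.63
tcp_pos: [504.9, -142.3, 95.2]
eef_rot: [[0.571, 0.55, 0.609], [-0.645, -0.158, 0.748], [0.508, -0.82, 0.264]]
contact_force: [-7.8, 2.9, 6.4]
grip_width: 11.5
```

Run:
```python
from mv import *
show();kang()
```

```text
t4.63 tcp [ 504.9 -142.3   95.2] q [-0.47 -0.42  2.36  0.2   0.61  0.16] F [-7.8  2.9  6.4] M [ 0.87  0.59 -0.82] w 11.5
knob angle from up -62.8 torque about y_t 1.052 F tool [ -3.1 -10.   -0.9] off axis (ri,up,n) [-0.8, -0.0, 20.4]
```

>>> drive_tool(
  plan=[
    [0, 2, 0, 0, 0, 0, 0.006],
    [0, 3, 0, 0, 0, 0, 0.006],
    [0, 3, 0, 0, 0, 0, 0.03],
    [0, 3, 0, 0, 0, 0, 0.03],
    [0, 3, 0, 0, 0, 0, 0.03],
    [0, 3, 0, 0, -0.02, 0, 0.03],
    [0, 3, 0, 0, -0.05, 0, 0.03],
    [0, 3, 0, 0, -0.09, 0, 0.03],
    [0, 3, 0, 0, -0.13, 0, 0.03],
    [0, 3, 0, 0, -0.16, 0, 0.03],
    [0, 3, 0, 0, -0.16, 0, 0.03],
  ],
)

```text
time_s: 5.55
tcp_pos: [417.7, -118.0, 235.5]
eef_rot: [[0.533, 0.562, 0.632], [-0.676, -0.167, 0.718], [0.509, -0.81, 0.29]]
contact_force: [0.4, -0.3, 2.3]
grip_width: 29.8
```

```bash
python3 look.py 3
python3 - <<'E'
from mv import *
from h import *
show();kang()
for nm,o in(('top',(205,150)),('side',(245,205))):
    d=ld(nm+'3'); crop(d,o[0],o[1],o[0]+80,o[1]+80,7,f'pics/{nm}3.png')
E
```

```text
t5.65 tcp [ 417.3 -117.6  228.6] q [-0.54 -0.96  2.43  0.17  1.08  0.24] F [0.4 0.3 0.4] M [ 0.09  0.28 -0.07] w 29.8
knob angle from up -60.1 torque about y_t 0.057 F tool [ 0.3 -0.2  0.6] off axis (ri,up,n) [0.2, 1.9, 181.9]
```

View pics/top3.png

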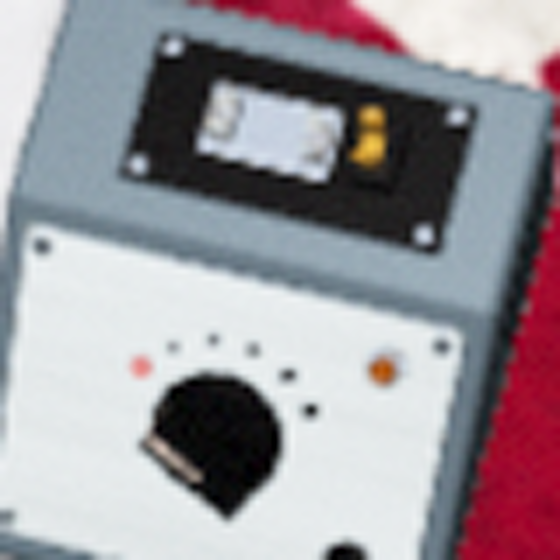

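View pics/side3.png

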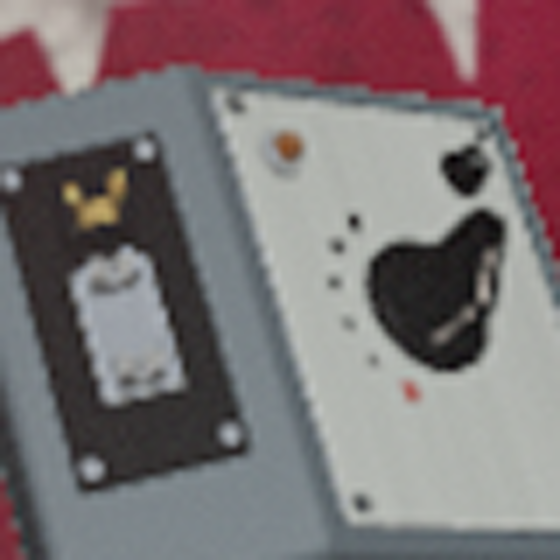

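Run:
```python
from h import *
d=ld('top3'); crop(d,315,208,365,238,16,'pics/t5.png')
d=ld('side3'); crop(d,240,160,280,200,14,'pics/s5.png')
```

```text
(no output)
```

View pics/t5.png

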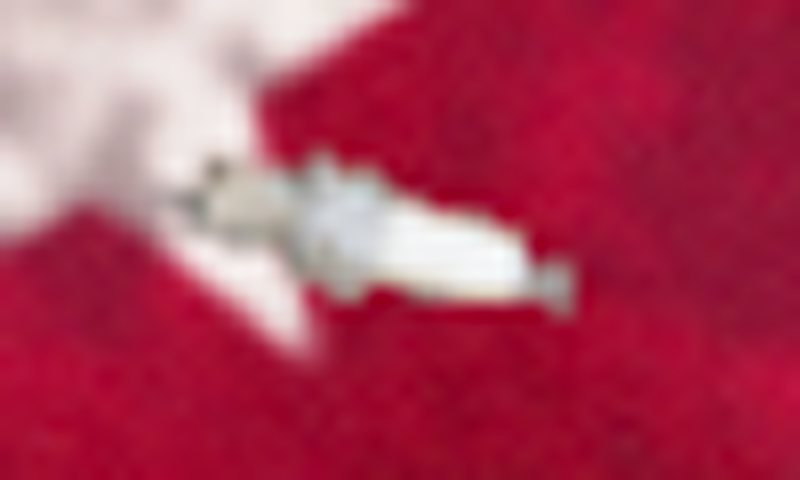

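View pics/s5.png

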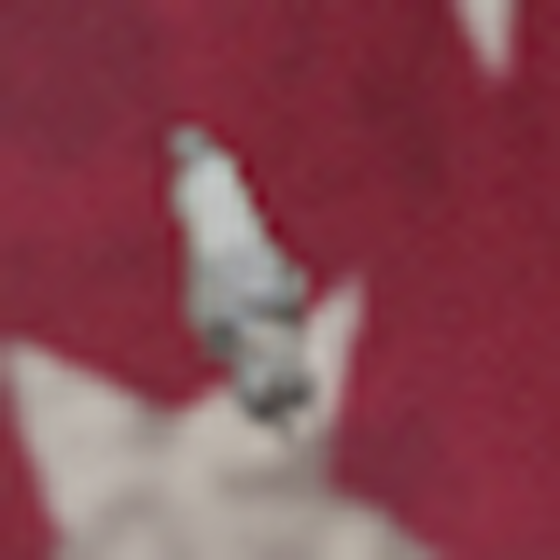

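Run:
```python
from h import *
d=ld('top3');s=ld('side3')
for nm,c,k,o,off,L in(('top',d,16,(315,208),(-.3,-.6),[('elec',172,197,13),('thrend',200,203,13),('thrmid',248,207,13),('hex',338,227,16),('insend',525,270,13),('tip',574,288,13)]),('side',s,14,(240,160),(2.6,-1.6),[('elec',285,408,13),('thr',270,360,13),('hex',250,293,15),('insend',192,160,13),('tip',182,132,13)])):
    for n,u,v,z in L:
        X=w(c,(u+.5)/k-.5+o[0],(v+.5)/k-.5+o[1],plane=z)[:2]+off;print(nm,n,X.round(1))
```

```text
top elec [ 499.4 -365. ]
top thrend [ 498.3 -369.4]
top thrmid [ 497.4 -376.9]
top hex [ 493.3 -390.4]
top insend [ 486.  -419.8]
top tip [ 482.9 -427.2]
side elec [ 499.3 -366.7]
side thr [ 496.4 -376.7]
side hex [ 492.8 -389.7]
side insend [ 486.4 -421. ]
side tip [ 484.8 -427.2]
```

```bash
cat >> mv.py <<'E'
def downR(deg):
    a=np.radians(deg);x=np.array([np.cos(a),np.sin(a),0]);y=np.array([0,0,-1.]);return np.column_stack([x,y,np.cross(x,y)])
E
python3 - <<'E'
from mv import *
show();rel(downR(-14.5),[493.3,-390.7,110])
E
```

```text
t5.65 tcp [ 417.3 -117.6  228.6] q [-0.54 -0.96  2.43  0.17  1.08  0.24] F [0.4 0.3 0.4] M [ 0.09  0.28 -0.07] w 29.8
rel [ -8.67 -30.78  34.67] [ 0.1667  0.1834 -0.1817]
```

>>> drive_tool(
  plan=[
    [-8.7, -30.8, 34.7, 0.167, 0.183, -0.182, 0.045],
    [-8.7, -30.8, 34.7, 0.167, 0.183, -0.182, 0.045],
    [-8.7, -30.8, 34.7, 0.167, 0.183, -0.182, 0.045],
    [-8.7, -30.8, 34.7, 0.167, 0.183, -0.182, 0.045],
    [-8.7, -30.8, 34.7, 0.167, 0.183, -0.182, 0.045],
    [-8.7, -30.8, 34.7, 0.167, 0.183, -0.182, 0.045],
    [-8.7, -30.8, 34.7, 0.167, 0.183, -0.182, 0.045],
    [-8.7, -30.8, 34.7, 0.167, 0.183, -0.182, 0.045],
    [-8.7, -30.8, 34.7, 0.167, 0.183, -0.182, 0.045],
    [-8.7, -30.8, 34.7, 0.167, 0.183, -0.182, 0.045],
    [-8.7, -30.8, 34.7, 0.167, 0.183, -0.182, 0.045],
    [-8.7, -30.8, 34.7, 0.167, 0.183, -0.182, 0.045],
    [-8.7, -30.8, 34.7, 0.167, 0.183, -0.182, 0.045],
    [-8.7, -30.8, 34.7, 0.167, 0.183, -0.182, 0.045],
  ],
)

```text
time_s: 6.82
tcp_pos: [492.4, -389.6, 108.1]
eef_rot: [[0.968, -0.004, 0.249], [-0.249, 0.001, 0.968], [-0.004, -1.0, 0.0]]
contact_force: [0.1, 0.4, -0.0]
grip_width: 44.9
```

```bash
python3 look.py 4
python3 - <<'E'
from mv import *
from h import *
show();rel(downR(-14.5),[493.3,-390.7,60]);rel(downR(-14.5),[493.3,-390.7,14])
st=status.state();R=st['eef_rot'];p=st['tcp_pos']
for nm,o in(('top',(310,190)),('side',(230,130))):
    d=ld(nm+'4'); crop(d,o[0],o[1],o[0]+60,o[1]+60,9,f'pics/{nm}4.png')
    for q in((22.5,8,11),(-22.5,8,11),(22.5,8,-11),(-22.5,8,-11)):
        print(nm,q,((np.array(proj(d,p+R@np.array(q)))-o)*9+4).round(0))
E
```

```text
t6.92 tcp [ 492.4 -389.9  108. ] q [-0.79  0.17  1.71 -0.    1.26 -0.53] F [-0.1  0.7  0.3] M [-0.01 -0.    0.  ] w 44.8
rel [-0.01  0.06 -0.23] [ 0.0013  0.048  -0.0006]
rel [-0.01  0.06 -0.23] [ 0.0015  0.094  -0.0006]
top (22.5, 8, 11) [250. 151.]
top (-22.5, 8, 11) [216. 320.]
top (22.5, 8, -11) [334. 170.]
top (-22.5, 8, -11) [301. 339.]
side (22.5, 8, 11) [162. 331.]
side (-22.5, 8, 11) [328. 290.]
side (22.5, 8, -11) [140. 265.]
side (-22.5, 8, -11) [304. 224.]
```

View pics/top4.png

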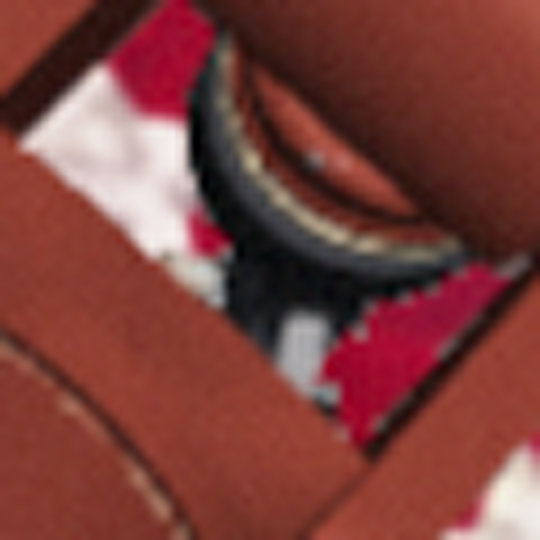

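View pics/side4.png

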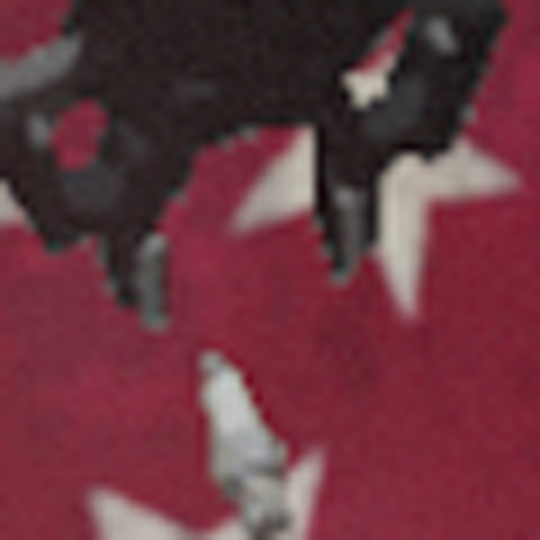

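>>> drive_tool(
  plan=[
    [0, 0, -0.2, 0.0005, 0.03, -0.0003, 0.045],
    [0, 0, -0.2, 0.0005, 0.06, -0.0003, 0.045],
    [0, 0, -0.2, 0.0005, 0.075, -0.0003, 0.045],
    [0, 0, -0.2, 0.0005, 0.085, -0.0003, 0.045],
    [0, 0, -0.2, 0.0005, 0.091, -0.0003, 0.045],
    [0, 0, -0.2, 0.0005, 0.094, -0.0003, 0.045],
    [0, 0, -0.2, 0.0005, 0.094, -0.0003, 0.045],
    [0, 0, -0.2, 0.0005, 0.094, -0.0003, 0.045],
  ],
)

```text
time_s: 7.58
tcp_pos: [492.8, -391.2, 13.8]
eef_rot: [[0.968, -0.001, 0.25], [-0.25, 0.0, 0.968], [-0.001, -1.0, 0.0]]
contact_force: [-0.1, 1.0, -0.3]
grip_width: 44.8
```

```bash
python3 look.py 5
python3 - <<'E'
from mv import *
from h import *
show()
d=ld('side5'); crop(d,230,140,290,200,9,f'pics/side5.png')
E
```

```text
t7.68 tcp [ 492.9 -391.2   14. ] q [-0.79  0.29  1.74 -0.    1.1  -0.54] F [-0.1  0.4 -0.1] M [ 0.    0.03 -0.01] w 44.9
```

View pics/side5.png

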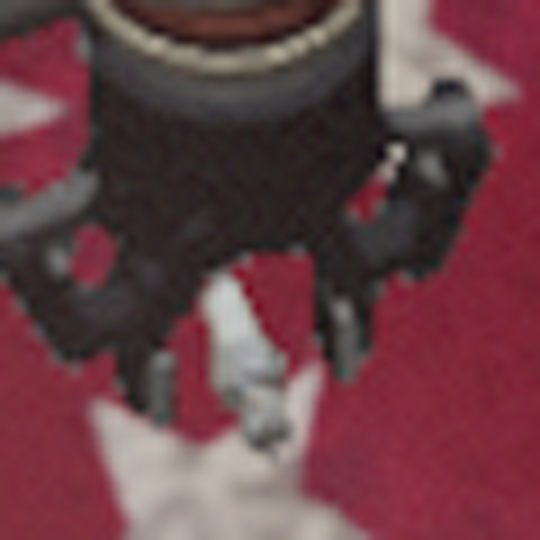

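>>> drive_tool(
  plan=[
    [0, 0, 0, 0, 0, 0, 0.03],
    [0, 0, 0, 0, 0, 0, 0.022],
    [0, 0, 0, 0, 0, 0, 0.016],
    [0, 0, 0, 0, 0, 0, 0.014],
    [0, 0, 0, 0, 0, 0, 0.012],
    [0, 0, 0, 0, 0, 0, 0.012],
  ],
  force=40,
)

```text
time_s: 8.18
tcp_pos: [492.5, -390.8, 13.3]
eef_rot: [[0.968, -0.001, 0.25], [-0.25, 0.001, 0.968], [-0.002, -1.0, 0.001]]
contact_force: [-0.7, 0.4, 6.0]
grip_width: 17.6
```

Run:
```python
from mv import *
show()
```

```text
t8.18 tcp [ 492.5 -390.8   13.3] q [-0.79  0.3   1.74 -0.    1.1  -0.54] F [-0.7  0.4  6. ] M [0.11 0.1  0.05] w 17.6
```

>>> drive_tool(
  plan=[
    [0, 0, 0, 0, 0, 0, 0.012],
    [0, 0, 0, 0, 0, 0, 0.012],
    [0, 0, 0, 0, -0.01, 0, 0.012],
    [0, 0, 0, 0, -0.03, 0, 0.012],
    [0, 0, 0, 0, -0.05, 0, 0.012],
    [0, 0, 0, 0, -0.05, 0, 0.012],
    [0, 0, 0, 0, -0.05, 0, 0.012],
  ],
)

```text
time_s: 8.77
tcp_pos: [492.8, -391.2, 63.7]
eef_rot: [[0.968, -0.0, 0.25], [-0.25, 0.0, 0.968], [-0.0, -1.0, -0.0]]
contact_force: [-0.4, 0.1, -0.9]
grip_width: 17.4
```

```bash
python3 look.py 6
python3 - <<'E'
from mv import *
from h import *
show()
d=ld('side6'); crop(d,225,130,285,190,9,f'pics/side6.png')
d=ld('top6'); crop(d,310,190,370,240,9,f'pics/top6.png')
E
```

```text
t8.87 tcp [ 491.5 -389.8   61.1] q [-0.79  0.23  1.73 -0.    1.19 -0.54] F [-0.8 -0.4 -0.9] M [ 0.04 -0.03  0.06] w 17.7
```

View pics/side6.png

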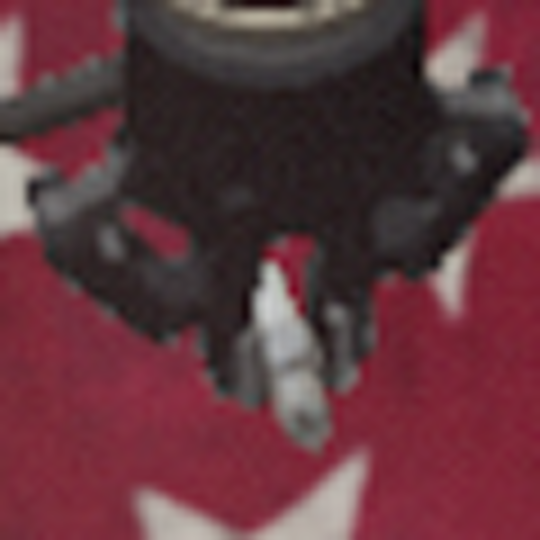

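View pics/top6.png

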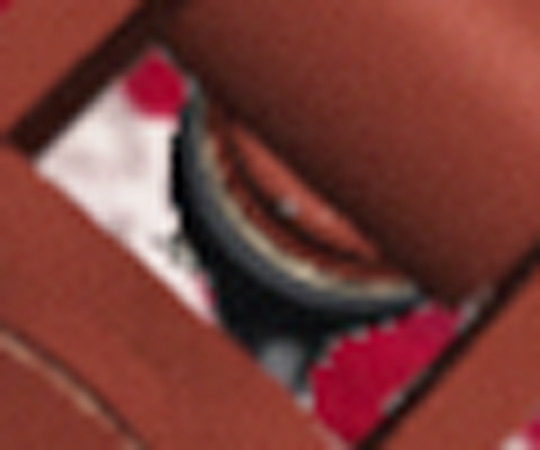

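Run:
```python
from mv import *
from h import *
st=status.state();R=st['eef_rot'];p=st['tcp_pos'];d=ld('side6');o=(225,130)
crop(d,235,145,275,185,14,'pics/s6b.png')
for q in ((0,0,28.5),(0,0,22.5),(0,0,6.5),(0,0,-6.5),(0,0,-29.5),(0,0,-38.5),(9,8,11),(-9,8,11)):
    a=np.array(proj(d,p+R@np.array(q)));print(q,((a-o)*9+4).round(0),((a-(235,145))*14+6.5).round(0))
```

```text
(0, 0, 28.5) [315. 445.] [350. 483.]
(0, 0, 22.5) [308. 428.] [340. 455.]
(0, 0, 6.5) [292. 380.] [314. 381.]
(0, 0, -6.5) [278. 342.] [293. 322.]
(0, 0, -29.5) [255. 275.] [256. 219.]
(0, 0, -38.5) [245. 250.] [242. 179.]
(9, 8, 11) [265. 418.] [272. 441.]
(-9, 8, 11) [329. 402.] [372. 416.]
```

View pics/s6b.png

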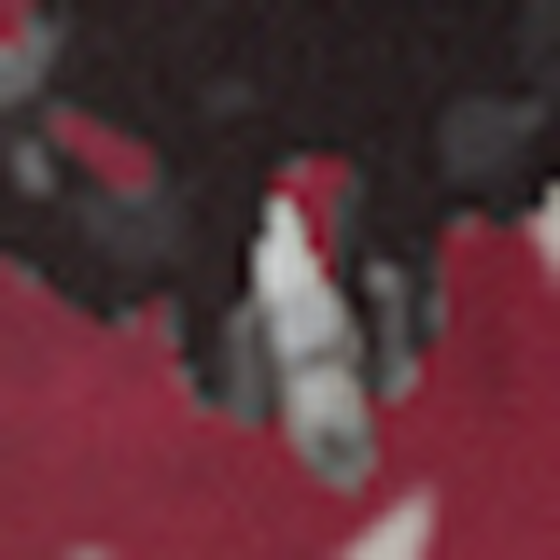

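```bash
cat > ov.py <<'E'
import sys
from h import *
def ov(seat,yaw=-.286,tag='a',img='3'):
    c,s=np.cos(yaw),np.sin(yaw);Rz=np.array([[c,-s,0],[s,c,0],[0,0,1]])
    L=[]
    def box(x0,x1,y0,y1,z): L.append([(x0,y0,z),(x1,y0,z),(x1,y1,z),(x0,y1,z),(x0,y0,z)])
    for yc in(-17.5,14.5):
        for ye in (yc-4,yc+4): L.append([(-7.5,ye,-16),(-7.5,ye,-4.5),(0,ye,-10.5),(7.5,ye,-4.5),(7.5,ye,-16)])
    for sg in(-1,1): L.append([(sg*4.5,-40,-8),(sg*4.5,-40,5),(sg*4.5,-33,5),(sg*4.5,-33,-8)])
    L.append([(0,-40,0),(0,28,0)])
    for nm,k,o,sz,off in(('top',14,(222,152),(50,42),(-.3,-.15)),('side',14,(245,225),(45,45),(1.2,0))):
        d=ld(nm+img);im=cv2.resize(d['color'][o[1]:o[1]+sz[1],o[0]:o[0]+sz[0]],None,fx=k,fy=k,interpolation=cv2.INTER_CUBIC)
        for l in L:
            P=[((np.array(proj(d,np.array(seat)+Rz@np.array(q)))+off-o)*k+k/2-.5) for q in l]
            cv2.polylines(im,[np.int32(np.round(P))],False,(0,255,0),1)
        cv2.imwrite(f'pics/ov_{nm}_{tag}.png',im)
if __name__=='__main__': ov([float(a) for a in sys.argv[1:4]],tag=sys.argv[4])
E
python3 ov.py 608 -169.3 141 a
```

```text
(no output)
```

View pics/ov_top_a.png

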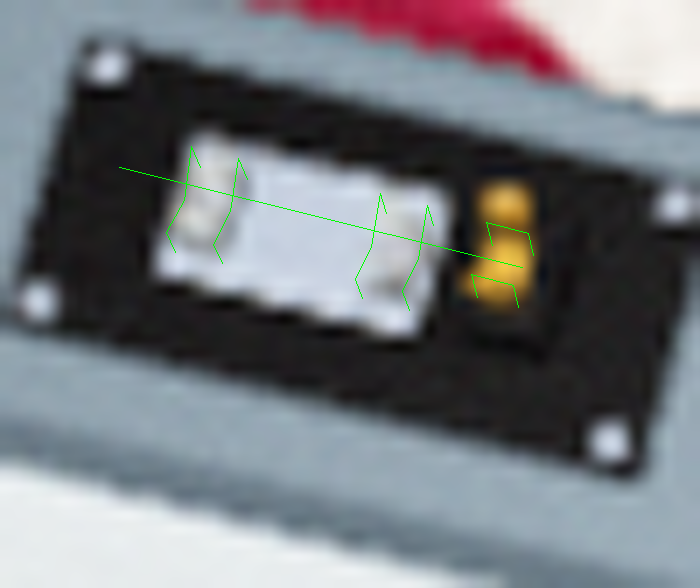

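View pics/ov_side_a.png

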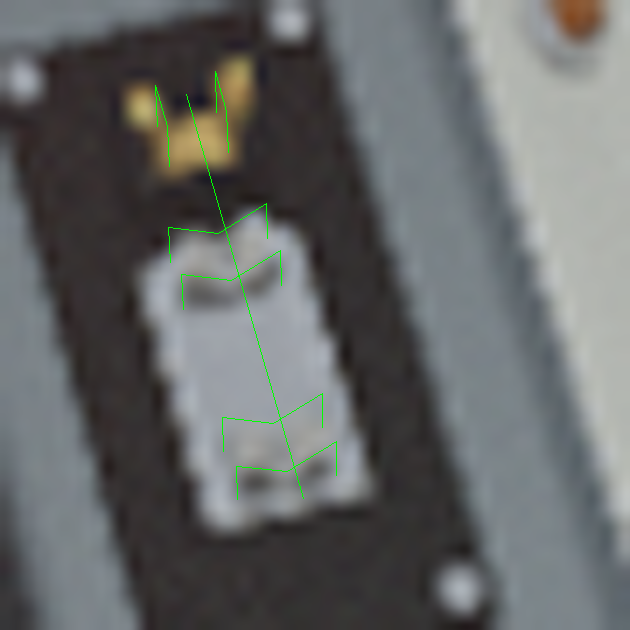

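Run:
```python
from mv import *
show();rel(downR(-16.4),[608.5,-169.5,200])
```

```text
t8.87 tcp [ 491.5 -389.8   61.1] q [-0.79  0.23  1.73 -0.    1.19 -0.54] F [-0.8 -0.4 -0.9] M [ 0.04 -0.03  0.06] w 17.7
rel [-0.14  1.92 -0.25] [ 0.0576 -0.1386  0.2429]
```

>>> drive_tool(
  plan=[
    [0, 0, 0, 0, -0.04, 0, 0.012],
    [0, 0, 0, 0, -0.08, 0, 0.012],
    [0, 0, 0, 0, -0.12, 0, 0.012],
    [0, 1.9, 0, 0, -0.139, 0.02, 0.012],
    [0, 1.9, 0, 0.008, -0.139, 0.05, 0.012],
    [0, 1.9, 0, 0.016, -0.139, 0.08, 0.012],
    [0, 1.9, 0, 0.026, -0.139, 0.11, 0.012],
    [0, 1.9, 0, 0.036, -0.139, 0.14, 0.012],
    [0, 1.9, 0, 0.044, -0.139, 0.17, 0.012],
    [0, 1.9, 0, 0.05, -0.139, 0.2, 0.012],
    [0, 1.9, 0, 0.055, -0.139, 0.225, 0.012],
    [0, 1.9, 0, 0.0576, -0.139, 0.238, 0.012],
    [0, 1.9, 0, 0.0576, -0.139, 0.243, 0.012],
    [0, 1.9, 0, 0.0576, -0.139, 0.243, 0.012],
    [0, 1.9, 0, 0.0576, -0.139, 0.243, 0.012],
  ],
)

```text
time_s: 10.12
tcp_pos: [608.4, -170.6, 200.9]
eef_rot: [[0.959, -0.004, 0.282], [-0.282, 0.002, 0.959], [-0.004, -1.0, 0.001]]
contact_force: [-0.1, -0.4, -0.2]
grip_width: 17.3
```

```bash
python3 look.py 7
python3 - <<'E'
from mv import *
from h import *
show();rel(downR(-16.4),[608.5,-169.5,155])
d=ld('side7'); crop(d,230,180,300,260,7,f'pics/side7.png')
d=ld('top7'); crop(d,205,130,285,210,7,f'pics/top7.png')
E
```

```text
t10.22 tcp [ 608.4 -171.2  201.4] q [-0.39  0.1   1.63  0.    1.42 -0.1 ] F [ 0.  -0.3 -1. ] M [-0.05  0.07 -0.01] w 17.5
rel [-0.05 -0.06 -0.18] [-0.0003  0.0464  0.0016]
```

View pics/side7.png

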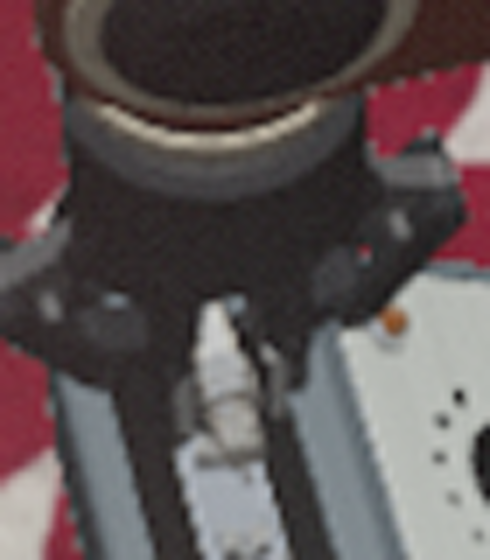

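View pics/top7.png

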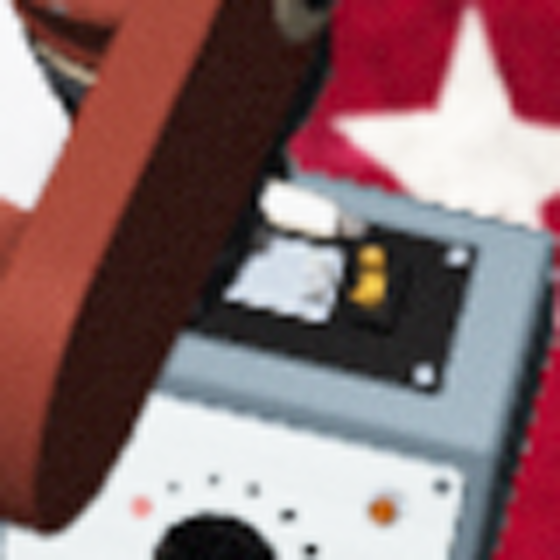

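Run:
```python
from mv import *
from h import *
d=ld('top7');crop(d,238,150,270,182,18,'pics/t7b.png');s=ld('side7');crop(s,250,215,280,255,14,'pics/s7b.png')
st=status.state();R=st['eef_rot'];p=st['tcp_pos']
for q in((0,0,-38.5),(0,0,-29.5),(0,0,-6.5),(0,0,28.5),(0,0,22.5),(0,0,6.5)):
    print(q,((np.array(proj(d,p+R@np.array(q)))-(238,150))*18+8.5).round(0),((np.array(proj(s,p+R@np.array(q)))-(250,215))*14+6.5).round(0))
```

```text
(0, 0, -38.5) [357. 233.] [84. 34.]
(0, 0, -29.5) [284. 214.] [100.  88.]
(0, 0, -6.5) [ 96. 167.] [141. 228.]
(0, 0, 28.5) [-189.   96.] [204. 447.]
(0, 0, 22.5) [-140.  109.] [193. 409.]
(0, 0, 6.5) [-10. 141.] [164. 309.]
```

View pics/t7b.png

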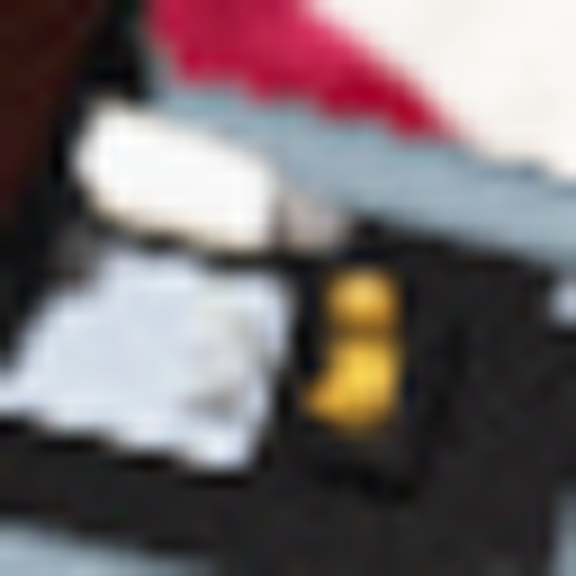

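View pics/s7b.png

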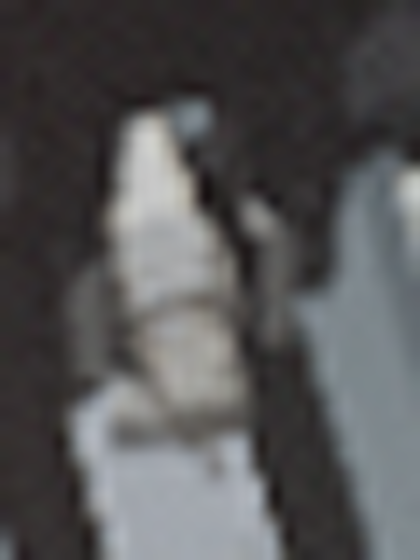

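>>> drive_tool(
  plan=[
    [0, 0, 0, 0, 0.01, 0.001, 0.012],
    [0, 0, 0, 0, 0.022, 0.001, 0.012],
    [0, 0, 0, 0, 0.034, 0.001, 0.012],
    [0, 0, 0, 0, 0.042, 0.001, 0.012],
    [0, 0, 0, 0, 0.045, 0.001, 0.012],
    [0, 0, 0, 0, 0.045, 0.001, 0.012],
    [0, 0, 0, 0, 0.045, 0.001, 0.012],
  ],
)

```text
time_s: 10.8
tcp_pos: [609.1, -168.8, 156.3]
eef_rot: [[0.959, -0.003, 0.282], [-0.282, 0.002, 0.959], [-0.003, -1.0, 0.001]]
contact_force: [0.2, 0.4, -0.5]
grip_width: 17.9
```

```bash
python3 look.py 8
python3 - <<'E'
from mv import *
from h import *
show();rel(downR(-16.4),[608.5,-169.5,141.5])
d=ld('top8');crop(d,238,150,270,182,18,'pics/t8b.png');s=ld('side8');crop(s,245,225,285,265,14,'pics/s8b.png')
st=status.state();R=st['eef_rot'];p=st['tcp_pos']
for q in((0,0,-38.5),(0,0,-29.5),(0,0,-6.5),(0,0,28.5),(0,0,22.5),(0,0,6.5)):
    print(q,((np.array(proj(d,p+R@np.array(q)))-(238,150))*18+8.5).round(0),((np.array(proj(s,p+R@np.array(q)))-(245,225))*14+6.5).round(0))
E
```

```text
t10.90 tcp [ 609.6 -169.   157.4] q [-0.39  0.13  1.67  0.    1.34 -0.1 ] F [-0.2  0.3 -0.3] M [-0.07 -0.01  0.01] w 17.2
rel [-0.06  0.03 -0.08] [-0.0009  0.0159 -0.0008]
(0, 0, -38.5) [366. 330.] [160.  57.]
(0, 0, -29.5) [296. 312.] [176. 110.]
(0, 0, -6.5) [117. 268.] [215. 246.]
(0, 0, 28.5) [-154.  201.] [277. 460.]
(0, 0, 22.5) [-108.  212.] [267. 423.]
(0, 0, 6.5) [ 16. 243.] [238. 325.]
```

View pics/t8b.png

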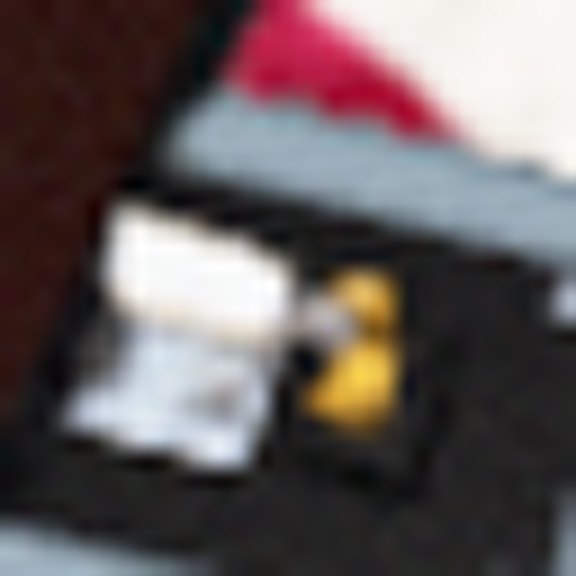

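View pics/s8b.png

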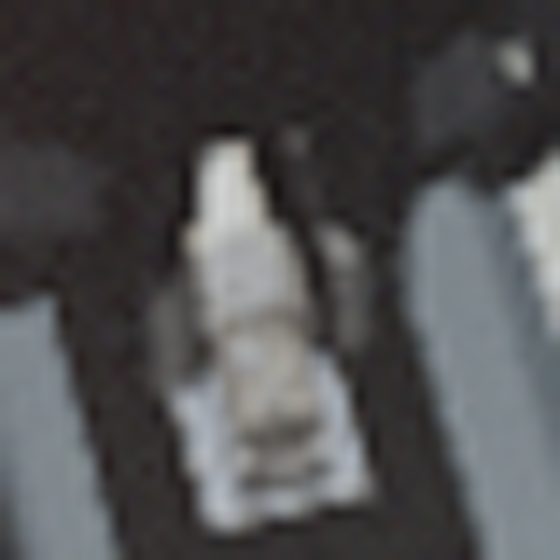

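>>> drive_tool(
  plan=[
    [0, 0, 0, 0, 0.003, -0.0012, 0.012],
    [0, 0, 0, 0, 0.006, -0.0012, 0.012],
    [0, 0, 0, 0, 0.009, -0.0012, 0.012],
    [0, 0, 0, 0, 0.011, -0.0012, 0.012],
    [0, 0, 0, 0, 0.011, -0.0012, 0.012],
    [0, 0, 0, 0, 0.011, -0.0012, 0.012],
  ],
)

```text
time_s: 11.4
tcp_pos: [608.6, -169.9, 145.3]
eef_rot: [[0.959, -0.003, 0.282], [-0.282, 0.002, 0.959], [-0.003, -1.0, 0.001]]
contact_force: [-0.3, -0.8, -0.3]
grip_width: 17.4
```

```bash
python3 look.py 9
python3 - <<'E'
from mv import *
from h import *
show()
d=ld('top9');crop(d,238,150,270,182,18,'pics/t9b.png');s=ld('side9');crop(s,245,225,285,265,14,'pics/s9b.png')
E
```

```text
t11.50 tcp [ 608.9 -170.   145.7] q [-0.39  0.14  1.68  0.    1.32 -0.1 ] F [ 0.5  0.9 -0.3] M [ 0.01 -0.05 -0.01] w 17.5
```

View pics/t9b.png

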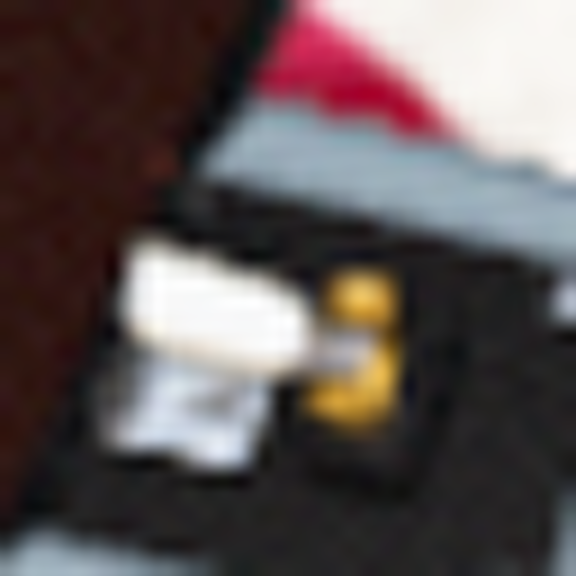

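View pics/s9b.png

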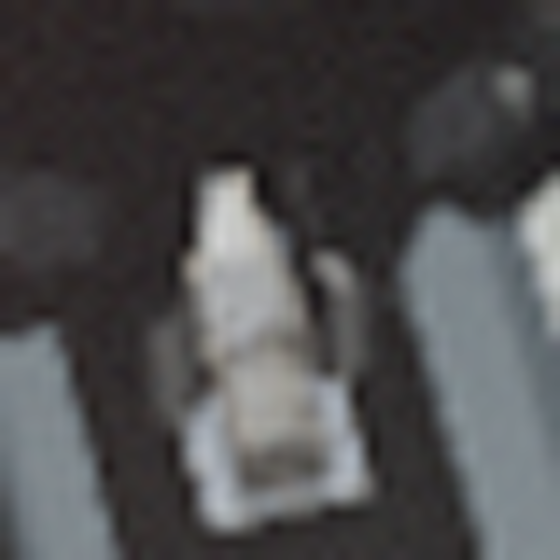

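>>> drive_tool(
  plan=[
    [0, 0, 0, -0.0003, 0.001, 0, 0.012],
    [0, 0, 0, -0.0003, 0.002, 0, 0.012],
    [0, 0, 0, -0.0003, 0.003, 0, 0.012],
    [0, 0, 0, -0.0003, 0.0035, 0, 0.012],
    [0, 0, 0, -0.0003, 0.0035, 0, 0.012],
    [0, 0, 0, -0.0003, 0.0035, 0, 0.012],
  ],
)

```text
time_s: 12.0
tcp_pos: [608.7, -169.8, 142.9]
eef_rot: [[0.959, -0.002, 0.282], [-0.282, 0.002, 0.959], [-0.002, -1.0, 0.001]]
contact_force: [-2.1, 0.8, 3.6]
grip_width: 17.4
```

Run:
```python
from mv import *
show()
```

```text
t12.00 tcp [ 608.7 -169.8  142.9] q [-0.39  0.15  1.68  0.    1.32 -0.1 ] F [-2.1  0.8  3.6] M [ 0.17  0.29 -0.01] w 17.4
```

>>> drive_tool(
  plan=[
    [0, 0, 0, -0.0008, 0, 0, 0.012],
    [0, 0, 0, -0.0008, 0.0008, 0, 0.012],
    [0, 0, 0, -0.0008, 0.0008, 0, 0.012],
    [0, 0, 0, -0.0008, 0.0008, 0, 0.012],
  ],
)

```text
time_s: 12.33
tcp_pos: [608.0, -169.8, 142.3]
eef_rot: [[0.959, -0.001, 0.282], [-0.282, 0.002, 0.959], [-0.002, -1.0, 0.001]]
contact_force: [-1.8, 1.2, 5.4]
grip_width: 17.6
```

Run:
```python
from mv import *
show()
```

```text
t12.33 tcp [ 608.  -169.8  142.3] q [-0.39  0.14  1.68  0.    1.32 -0.1 ] F [-1.8  1.2  5.4] M [ 0.16  0.29 -0.01] w 17.6
```

>>> drive_tool(
  plan=[
    [0, 0, 0, -0.0008, 0.0005, 0, 0.012],
    [0, 0, 0, -0.0008, 0.001, 0, 0.012],
    [0, 0, 0, -0.0008, 0.001, 0, 0.012],
    [0, 0, 0, -0.0008, 0.001, 0, 0.012],
  ],
)

```text
time_s: 12.67
tcp_pos: [607.9, -169.7, 142.1]
eef_rot: [[0.959, 0.0, 0.282], [-0.282, 0.001, 0.959], [-0.0, -1.0, 0.001]]
contact_force: [-0.9, 1.9, 7.5]
grip_width: 17.6
```

```bash
python3 look.py 10
python3 - <<'E'
from mv import *
from h import *
show()
d=ld('top10');crop(d,238,150,270,182,18,'pics/t10b.png');s=ld('side10');crop(s,245,225,285,265,14,'pics/s10b.png')
E
```

```text
t12.77 tcp [ 607.9 -169.7  142.1] q [-0.39  0.14  1.68  0.    1.32 -0.11] F [-2.   1.   7.2] M [0.13 0.23 0.02] w 17.8
```

View pics/t10b.png

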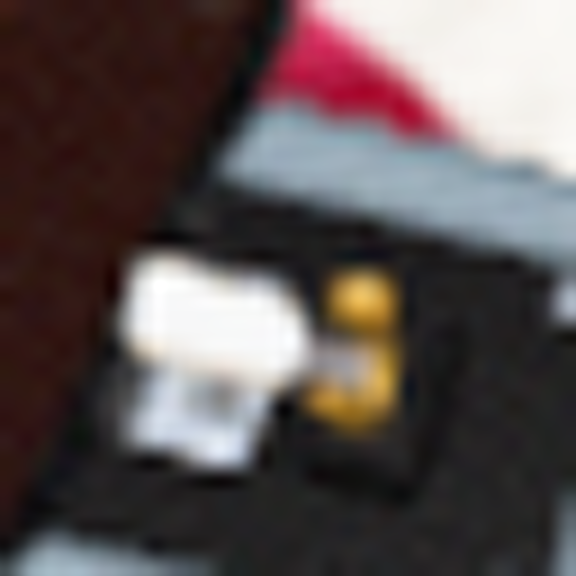

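View pics/s10b.png

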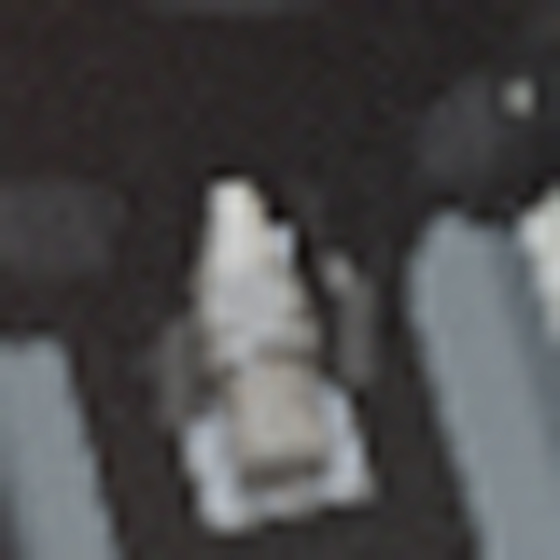

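>>> drive_tool(
  plan=[
    [0, 0, 0, 0, 0, 0, 0.0165],
    [0, 0, 0, 0, 0, 0, 0.0175],
    [0, 0, 0, 0, 0, 0, 0.0185],
    [0, 0, 0, 0, 0, 0, 0.0195],
    [0, 0, 0, 0, 0, 0, 0.021],
    [0, 0, 0, 0, 0, 0, 0.023],
    [0, 0, 0, 0, 0, 0, 0.026],
    [0, 0, 0, 0, 0, 0, 0.03],
    [0, 0, 0, 0, 0, 0, 0.035],
    [0, 0, 0, 0, 0, 0, 0.035],
    [0, 0, 0, 0, 0, 0, 0.035],
  ],
)

```text
time_s: 13.68
tcp_pos: [606.9, -169.4, 140.1]
eef_rot: [[0.959, -0.002, 0.282], [-0.282, 0.002, 0.959], [-0.003, -1.0, 0.001]]
contact_force: [0.9, -0.4, 0.3]
grip_width: 34.9
```

```bash
python3 look.py 11
python3 - <<'E'
from mv import *
from h import *
show()
d=ld('top11');crop(d,238,150,270,182,18,'pics/t11b.png');s=ld('side11');crop(s,245,225,285,265,14,'pics/s11b.png')
E
```

```text
t13.78 tcp [ 607.  -169.4  140.3] q [-0.39  0.14  1.68  0.    1.32 -0.11] F [-0.  -0.1 -0.1] M [-0.04  0.04 -0.03] w 35.5
```

View pics/t11b.png

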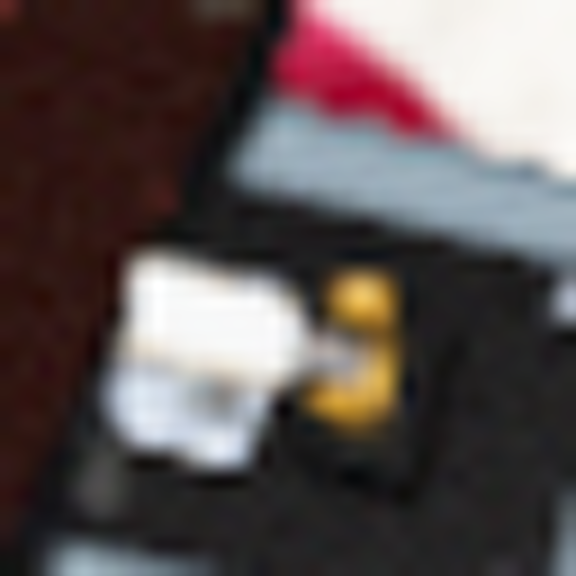

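View pics/s11b.png

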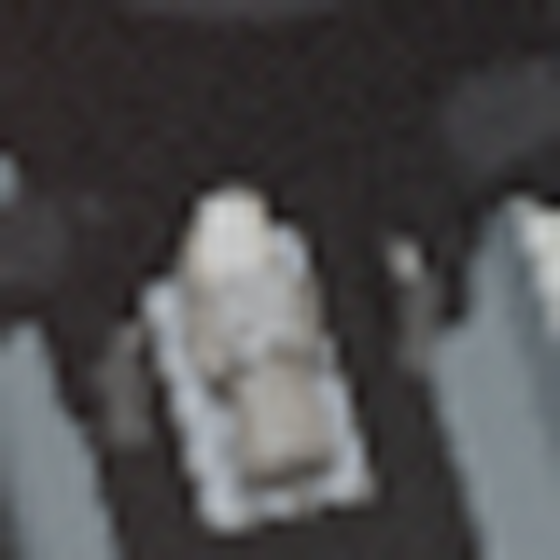

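>>> drive_tool(
  plan=[
    [0, 0, 0, 0, -0.01, 0, 0.036],
    [0, 0, 0, 0, -0.03, 0, 0.036],
    [0, 0, 0, 0, -0.06, 0, 0.036],
    [0, 0, 0, 0, -0.1, 0, 0.036],
    [0, 0, 0, -0.04, -0.11, 0, 0.032],
    [0, 0, 0, -0.08, -0.11, 0, 0.032],
    [0, 0, 0, -0.12, -0.11, 0, 0.032],
    [0, 0, 0, -0.15, -0.11, 0, 0.032],
    [0, 0, 0, -0.15, -0.11, 0, 0.032],
    [0, 0, 0, -0.15, -0.11, 0, 0.032],
  ],
)

```text
time_s: 14.62
tcp_pos: [462.7, -127.1, 251.8]
eef_rot: [[0.959, 0.0, 0.282], [-0.282, 0.001, 0.959], [-0.0, -1.0, 0.001]]
contact_force: [0.6, -0.9, 0.4]
grip_width: 32.5
```

```bash
python3 look.py 12
python3 - <<'E'
from mv import *
from h import *
show();rel(knobR(-60),AX+n*119)
from ov import ov
ov([608,-169.3,141],tag='12',img='12')
E
```

```text
t14.72 tcp [ 464.1 -127.7  251.9] q [-0.42 -0.31  1.92  0.    1.53 -0.14] F [-0.2 -0.2  0.2] M [ 0.03 -0.01  0.02] w 31.7
rel [  9.1   29.05 -34.23] [-0.0132  0.0759 -0.0034]
```

View pics/ov_top_12.png

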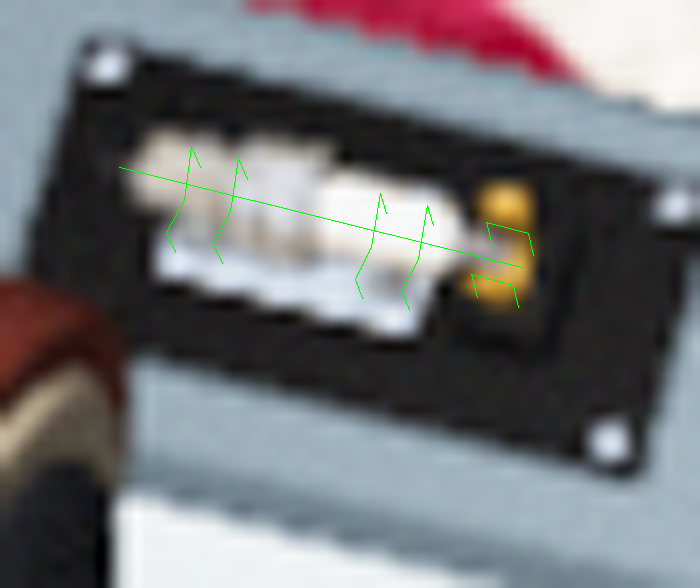

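View pics/ov_side_12.png

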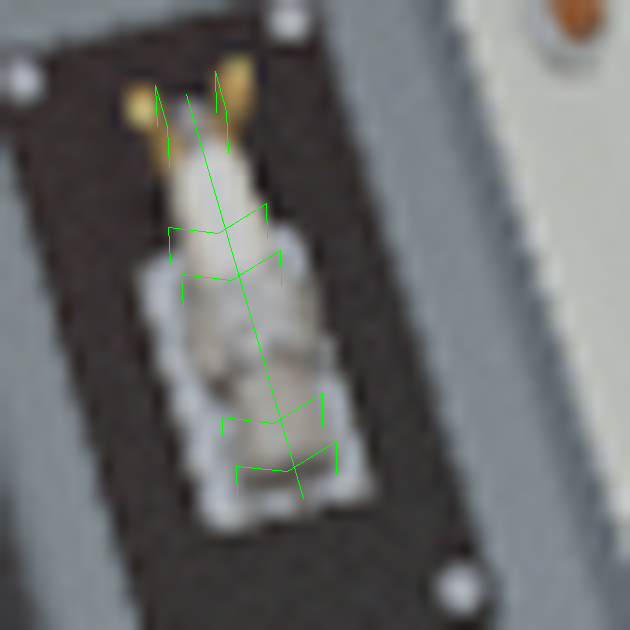

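>>> drive_tool(
  plan=[
    [9.1, 29, -34.2, -0.013, 0.02, -0.003, 0.032],
    [9.1, 29, -34.2, -0.013, 0.04, -0.003, 0.032],
    [9.1, 29, -34.2, -0.013, 0.06, -0.003, 0.032],
    [9.1, 29, -34.2, -0.013, 0.076, -0.003, 0.032],
    [9.1, 29, -34.2, -0.013, 0.076, -0.003, 0.032],
    [9.1, 29, -34.2, -0.013, 0.076, -0.003, 0.032],
    [9.1, 29, -34.2, -0.013, 0.076, -0.003, 0.032],
    [9.1, 29, -34.2, -0.013, 0.076, -0.003, 0.032],
    [9.1, 29, -34.2, -0.013, 0.076, -0.003, 0.032],
    [9.1, 29, -34.2, -0.013, 0.076, -0.003, 0.032],
    [9.1, 29, -34.2, -0.013, 0.076, -0.003, 0.032],
  ],
  force=30,
)

```text
time_s: 15.63
tcp_pos: [450.7, -126.9, 176.1]
eef_rot: [[0.542, 0.548, 0.637], [-0.679, -0.161, 0.716], [0.495, -0.821, 0.285]]
contact_force: [0.1, 0.7, 0.1]
grip_width: 32.1
```

Run:
```python
from mv import *
show();kang();rel(knobR(-60),AX+n*21-ri*.4)
```

```text
t15.63 tcp [ 450.7 -126.9  176.1] q [-0.51 -0.77  2.42  0.16  0.9   0.24] F [0.1 0.7 0.1] M [ 0.14  0.27 -0.07] w 32.1
knob angle from up -60.1 torque about y_t 0.090 F tool [-0.4 -0.1  0.6] off axis (ri,up,n) [-0.3, 0.2, 119.0]
rel [ 0.05  0.07 -0.13] [0.     0.098  0.0001]
```

>>> drive_tool(
  plan=[
    [0, 0, 0, 0, 0.03, 0, 0.032],
    [0, 0, 0, 0, 0.06, 0, 0.032],
    [0, 0, 0, 0, 0.075, 0, 0.032],
    [0, 0, 0, 0, 0.085, 0, 0.032],
    [0, 0, 0, 0, 0.092, 0, 0.032],
    [0, 0, 0, 0, 0.097, 0, 0.032],
    [0, 0, 0, 0, 0.098, 0, 0.032],
    [0, 0, 0, 0, 0.098, 0, 0.032],
    [0, 0, 0, 0, 0.098, 0, 0.032],
  ],
)

```text
time_s: 16.38
tcp_pos: [503.9, -142.4, 95.0]
eef_rot: [[0.541, 0.549, 0.637], [-0.68, -0.161, 0.716], [0.495, -0.82, 0.286]]
contact_force: [-0.7, 0.1, 0.0]
grip_width: 32.2
```

Run:
```python
from mv import *
show();kang()
```

```text
t16.38 tcp [ 503.9 -142.4   95. ] q [-0.47 -0.42  2.36  0.19  0.61  0.21] F [-0.7  0.1  0. ] M [0.05 0.31 0.02] w 32.2
knob angle from up -60.0 torque about y_t -0.040 F tool [-0.5 -0.4 -0.4] off axis (ri,up,n) [-0.5, -0.9, 20.8]
```

>>> drive_tool(
  plan=[
    [0, 0, 0, 0, 0, 0, 0.02],
    [0, 0, 0, 0, 0, 0, 0.012],
    [0, 0, 0, 0, 0, 0, 0.006],
    [0, 0, 0, 0, 0, 0, 0.006],
    [0, 0, 0, 0, 0, 0, 0.006],
    [0, 0, 0, 0, 0, 0, 0.006],
  ],
  force=30,
)

```text
time_s: 16.88
tcp_pos: [504.1, -142.6, 95.5]
eef_rot: [[0.541, 0.55, 0.637], [-0.679, -0.162, 0.716], [0.496, -0.82, 0.286]]
contact_force: [-5.0, 0.3, 6.7]
grip_width: 11.2
```

Run:
```python
from mv import *
show();kang()
```

```text
t16.88 tcp [ 504.1 -142.6   95.5] q [-0.47 -0.42  2.36  0.19  0.61  0.21] F [-5.   0.3  6.7] M [-0.1   0.38 -0.16] w 11.2
knob angle from up -60.1 torque about y_t 0.014 F tool [ 0.4 -8.3 -1. ] off axis (ri,up,n) [-0.3, -0.4, 21.1]
```

>>> drive_tool(
  plan=[
    [0, 6, 0, 0, 0, 0, 0.006],
    [0, 12, 0, 0, 0, 0, 0.006],
    [0, 18, 0, 0, 0, 0, 0.006],
    [0, 24, 0, 0, 0, 0, 0.006],
    [0, 30, 0, 0, 0, 0, 0.006],
    [0, 36, 0, 0, 0, 0, 0.006],
    [0, 42, 0, 0, 0, 0, 0.006],
    [0, 48, 0, 0, 0, 0, 0.006],
    [0, 54, 0, 0, 0, 0, 0.006],
    [0, 58, 0, 0, 0, 0, 0.006],
    [0, 58, 0, 0, 0, 0, 0.006],
  ],
)

```text
time_s: 17.8
tcp_pos: [504.2, -143.0, 95.7]
eef_rot: [[-0.256, 0.55, 0.795], [-0.966, -0.163, -0.199], [0.02, -0.819, 0.573]]
contact_force: [-4.4, -2.3, 5.9]
grip_width: 11.5
```

Run:
```python
from mv import *
show();kang()
```

```text
t17.80 tcp [ 504.2 -143.    95.7] q [-0.47 -0.42  2.36  0.19  0.61  1.23] F [-4.4 -2.3  5.9] M [-0.33  0.34 -0.34] w 11.5
knob angle from up -1.9 torque about y_t 0.041 F tool [ 3.4 -6.9  0.3] off axis (ri,up,n) [0.0, -0.1, 21.1]
```

>>> drive_tool(
  plan=[
    [0, 4, 0, 0, 0, 0, 0.006],
    [0, 8, 0, 0, 0, 0, 0.006],
    [0, 11, 0, 0, 0, 0, 0.006],
    [0, 13, 0, 0, 0, 0, 0.006],
    [0, 13, 0, 0, 0, 0, 0.006],
    [0, 13, 0, 0, 0, 0, 0.006],
  ],
)

```text
time_s: 18.3
tcp_pos: [504.1, -143.1, 95.7]
eef_rot: [[-0.427, 0.55, 0.718], [-0.898, -0.163, -0.409], [-0.108, -0.819, 0.563]]
contact_force: [-4.7, -2.7, 5.4]
grip_width: 11.7
```

Run:
```python
from mv import *
show();kang()
```

```text
t18.30 tcp [ 504.1 -143.1   95.7] q [-0.47 -0.42  2.36  0.19  0.61  1.45] F [-4.7 -2.7  5.4] M [-0.36  0.32 -0.4 ] w 11.7
knob angle from up 11.0 torque about y_t 0.082 F tool [ 3.9 -6.6  0.8] off axis (ri,up,n) [0.1, -0.2, 21.1]
```

>>> drive_tool(
  plan=[
    [0, 0, 0, 0, 0, 0, 0.014],
    [0, 0, 0, 0, 0, 0, 0.018],
    [0, 0, 0, 0, 0, 0, 0.03],
    [0, 0, 0, 0, 0, 0, 0.03],
    [0, 0, 0, 0, 0, 0, 0.03],
    [0, 0, 0, 0, -0.01, 0, 0.03],
    [0, 0, 0, 0, -0.04, 0, 0.03],
    [0, 0, 0, 0, -0.08, 0, 0.03],
    [0, 0, 0, 0, -0.12, 0, 0.03],
    [0, 0, 0, 0, -0.15, 0, 0.03],
    [0, 0, 0, 0, -0.15, 0, 0.03],
    [0, 0, 0, 0, -0.15, 0, 0.03],
  ],
)

```text
time_s: 19.3
tcp_pos: [421.8, -118.4, 221.0]
eef_rot: [[-0.426, 0.553, 0.716], [-0.898, -0.164, -0.408], [-0.109, -0.817, 0.567]]
contact_force: [-0.8, -0.3, -0.6]
grip_width: 30.1
```

```bash
python3 look.py 13
python3 - <<'E'
from mv import *
from h import *
show()
for nm,o in(('top',(205,150)),('side',(245,205))):
    d=ld(nm+'13'); crop(d,o[0],o[1],o[0]+80,o[1]+80,7,f'pics/{nm}13.png')
cv2.imwrite('pics/full13.png',ld('top13')['color'])
E
```

```text
t19.40 tcp [ 421.1 -117.9  216.4] q [-0.53 -0.93  2.43  0.16  1.05  1.48] F [-0.   0.3 -0.6] M [0.08 0.37 0.01] w 30.1
```

View pics/top13.png

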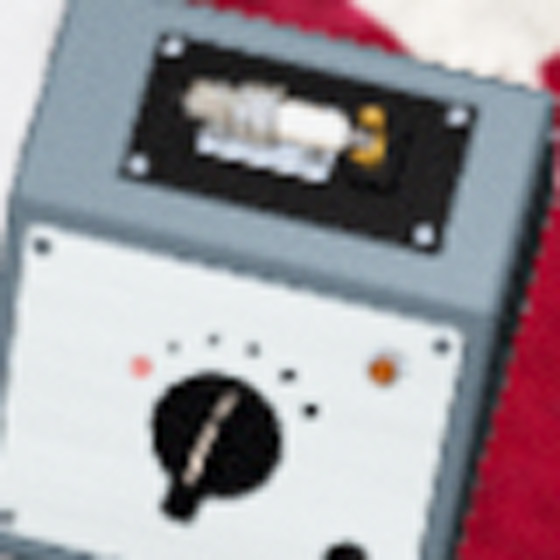

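View pics/side13.png

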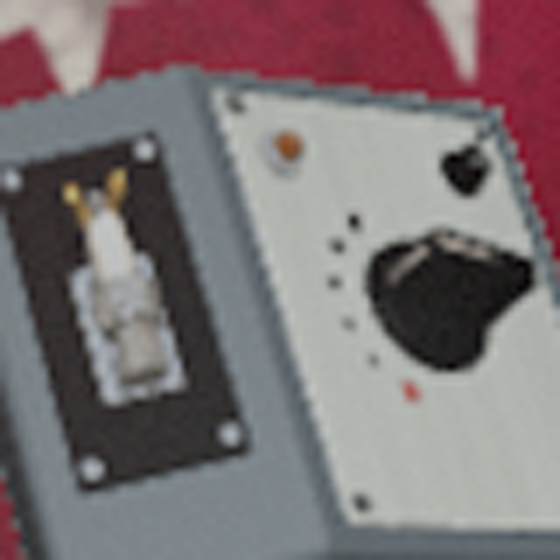

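View pics/full13.png

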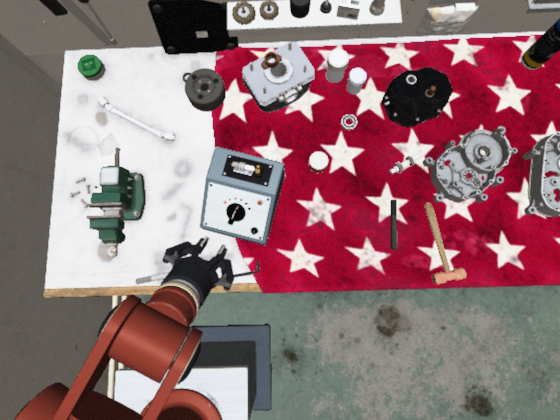

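Run:
```python
from mv import *
from h import *
for nm,o,a,b in(('top',(205,150),(190,478),(213,425)),('side',(245,205),(497,248),(437,234))):
    d=ld(nm+'13');X=[]
    for uv in(a,b):
        u,v=(uv[0]+.5)/7-.5+o[0],(uv[1]+.5)/7-.5+o[1];r=d['pose'][:3,:3]@np.array([(u-d['cx'])/d['fx'],(v-d['cy'])/d['fy'],1]);C=d['pose'][:3,3];X.append(C+r*(n@(AX+33*n-C))/(n@r))
    e=X[1]-X[0];print(nm,np.degrees(np.arctan2(e@ri,e@up)).round(1),np.linalg.norm(e).round(1))
d=ld('top13');s=ld('side13')
for q in(-25,-15,15,20):
    P=np.array([608,-169.3,148])+Rz@[0,q,0]
    print(q,w(d,*proj(d,P))[2].round(1),w(s,*proj(s,P))[2].round(1))
from cell import order
order.sign_off()
```

```text
top 12.3 21.5
side 7.4 23.7
-25 147.7 146.4
-15 148.3 144.6
15 147.9 148.7
20 145.3 146.2
the job is handed in; nothing more can be done
```

The spark plug is in the tester's cradle with its terminal between the brass blades, and the selector is on its third click. I handed the job in at about 19.4 s of the 64 s allowed, with the arm clear and touching nothing.

- **Selector off:** I turned it anticlockwise from its second click until it met the end stop. The wrist torque rose to about 1 N·m at 60° anticlockwise of straight up, and the picture showed the pointer at off.
- **Plug placed:** I picked it up by the hexagon, lowered it into the saddles and opened the fingers slowly. Contact force was about 7 N and the plug stayed put. It was touched only while the selector was off.
- **Three clicks:** I turned the selector 71° clockwise from the stop and let go. The arm read 11.0° past straight up just before release; the third rest is at +12°.

**Last checks**
- **Selector:** After release, the top camera put the pointer at 12.3° and the side camera at 7.4°. Both are nearest the third click, but they differ by 5° because of coarse pixels and calibration.
- **Plug:** Depth readings along its top were mostly 145–149 mm, as expected for a level, seated plug. It looks about 1 mm toward the fork, within the 4 mm allowed.
- **Oddity:** The fingers closed to 17.5 mm on the hexagon, which is listed as 20 mm across. I did not find out why, but the grip held.
- **Other things on the bench:** The last top picture shows nothing obviously moved. The steel drift and hex key were partly hidden by the arm, and I did not measure them.

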